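# Tip a long cast dish into the damp box and shut its flap

## Task

Put the freshly cast long dish away in the damp box so that it stays moist: only half of the box's lid opens and the dish is longer than that opening, so tip it in end first under the fixed half, then stand it level, right way up, on its foot on the plaster bed beside the small cuff that is already drying slowly there. The flap was left half open and may have to be swung back to make room; when the dish is in and you have let go of it, shut the flap fully. Leave the cuff, the slip jar, the sprayer and the bud on the wheel where they are, and do not turn the dish upside down.

Things in the scene. Friction and masses are not known exactly. Their poses are not given: they have to be found in the camera images.
- long_dish: The long dish: white cast open trough, rounded corners, 172 long (x), 60 wide (y), 46 high (z up). Origin: centre of underside. Same both ways round. Sides upright, straight for |x| < 55, 60 apart from 12 above the underside to the rim, walls 4.5: pinch across the 60. Ends slope out: foot 140 x 48, rim 172 x 60. 0.15 to 0.3 kg. It stands left of the box, turned any way.
- damp_box: The damp box, fixed: grey plastic tub, outside 170 (x) x 230 (y), walls 5, wall tops at z = 108, flange outside at z 100-105 to x = +-89, y = +-119. Origin: centre of underside, z up, x away from the robot, y along the box, to the robot's left (yaw within 17 degrees). Inside: x -80 to 80, y -110 to 110, level plaster bed with its top at z = 30.
- opening (a point): Middle of the box's opening, at x = 0, y = 53, z = 114 of the damp box: y from -4 to 110, x from -80 to 80, the half that the flap covers. The other half of the lid (y -115 to -4) is fixed: clear pane, white frame, z 108 to 114, with 78 free height beneath it.
- flap (a joint): Angle of the box's flap, rad: 0 shut, growing as it opens up and over the far (+x) wall; stop at 2.2; starts half open, 0.9 to 1.7. A plate 6 thick, clear with white frame, 113 wide (box y 0.5 to 113.5), 178 from hinge axis to edge, then a thumb lip to 190. 0.09 kg; a stiff hinge (0.12 N m) holds it anywhere, so push it all the way down: 1 to 2 N at the edge.
- flap_hinge (a point): Middle of the flap's hinge axis, which runs along the box's y: at x = 92, y = 57, z = 114 of the damp box. The shut flap's top face lies level with this axis, on the wall tops.
- flap_lip (a point): Middle of the flap's free edge, where the thumb lip (44 wide, 4 thick) starts, on the face that is uppermost when the flap is shut; 178 from the hinge axis.
- cuff: Small white cast cuff, a low bowed piece 40 x 35 x 18 high, loose on the plaster bed under the fixed half of the lid, near the far wall (about x = 49, y = -80 of the box). Origin: centre of its underside. It must stay where it is.
- slip_jar: Jar of slip with a blue screw lid, 65 wide, 92 high, upright close beside one end of the long dish (its centre about 55 along the dish and 80 to its side), so that end cannot be gripped. Origin: centre of its underside. A bystander.
- spray_bottle: Water sprayer with an orange head, 65 x 86 x 185 high, upright farther back on the worktop, behind the dish. Origin: under its middle. A bystander.
- bud_on_wheel: Fluted white bud 81 x 73 x 69 high, standing on the plate (top at z = 143) of the banding wheel to the right of the damp box. Origin: centre of its underside. A bystander.

How it is judged:
By the outcome, as a careful person would: the job done as asked, in the order asked, and still so for the second after the job is handed in, with the robot touching nothing.
It also fails if it takes over 69 s, if anything falls off the work surface, if the arm or the gripper's body presses on something with over 40 N, if the wrist force passes 120 N, or if a joint passes its speed limit or range.

## Robot

A 6-joint arm with a two-finger parallel gripper is mounted at the origin on a cart in front of the work surface, level with it; the furniture and walls round the work are solid. World frame = base frame: x ahead of the robot, y to its left, z up, the work surface at z = 0. Lengths are in mm, angles in rad, forces in N, time in s.
With the tool pointing down it reaches from about 300 to 775 mm from the base axis. Payload 14.6 kg.
Tool frame: the origin (TCP) lies midway between the tips of the shut fingers; the grasp point (between the pads) lies 19 mm behind it (manip.grip_point_offset is the distance from the TCP to the grasp point, in mm); x points along the fingers, z is the direction in which the jaws open and shut, and the axes are right-handed (so a half turn about x gives the same grasp; the last joint's range is limited). The gripper opens to 94 mm and grips with 3 to 60 N. Pads are 16 mm wide; open, the fingers measure 119 mm over their backs; the gripper's body (75 mm by 177 mm) begins 78 mm behind the grasp point.
Start: joints at [-1.376, 0.3, 1.521, -0, 1.321, -0.067], TCP at [142.344, -531.251, 205.446] pointing down, gripper open.
Joint ranges: [-3.03, 3.03], [-0.79, 2.21], [0.23, 2.52], [-1.04, 4.18], [0, 3.07], [-2.55, 2.55]. Speed limits (rad/s): [2.22, 2.22, 2.57, 3.14, 3.14, 3.14].

## Interface

Orientations are given as [roll, pitch, yaw] about the fixed x, y, z axes, in that order (R = Rz(yaw) Ry(pitch) Rx(roll)).
In Python, from cell import manip, camera, calibration, order gives the robot as it stands.
- The arm moves only by the tool jog_arm, never from a script. Its arguments are lists of equal length, an entry for each row: "turn": the turn, a rotation vector about the tool's x, y, z in degrees, a list of three; "dp": the shift along the tool's x, y, z in cm, a list of three; "gripper": the closure, from 0 (fully open) to 1 (shut). In form: {"turn": [[ax, ay, az], ...], "dp": [[tx, ty, tz], ...], "gripper": [gripper, ...]}. A call has 1 to 8 rows; each row shifts and turns the pose as measured when the row begins, along the tool's axes as they then stand; what a row does not reach is not made up. A row lasts 1/8 s, in which the tool goes at most 62.5 mm and 10.7 degrees, less where a joint would pass 70% of its speed; a pose out of reach is approached as far as the arm can. A call is refused whole if a number of a shift passes 6.25 or a number of a turn 10.7, either way. A call with a gripper value outside its range is refused whole. The fingers move at their own pace and stop on an object; "grip_force" is the grip in N (left out, the last holds). Time passes only in rows, so rows that do not move let the fingers close. It gives the time, the measured TCP pose, the force and the opening at its end, in the units of the state.
- manip.read_state(): the state, without advancing time (a new reading comes with each control period).
- camera(name): name is "side" or "top"; returns (picture, depth): 400x640x3 uint8, red, green, blue; 400x640 float32, mm along the optical axis (not along the pixel's ray), 0 where there is no reading.
- calibration(name): a dict with "K" (3x3 intrinsics, pixels), "world_from_camera" (4x4, takes a point from camera to world coordinates). Camera axes: x right, y down, z forward; pixel columns grow to the right and rows downward; lengths in mm; the calibration is good to about 2 mm. A picture is of the moment at which its call begins. calibration takes no time and is no camera call.
- order.sign_off(): hands the job in, once; it reports no verdict.
The state is a dict: "clock": time; "joints": joint angles; "qd": joint speeds; "effort": joint torques, N m; "eef_pos": TCP position; "eef_rot": TCP orientation; "wrist_force": force on the tool from outside, world axes, zero at the start; "moment": the same for the moment, N m; "finger_gap": finger opening in mm.
Only numpy, scipy, OpenCV 4.12 (cv2) and the standard library are available. Lean on these libraries where they do the work, as an engineer would, in place of code of your own. Each camera call takes 0.05 s, during which the arm holds its last target.

## Working session

There is one attempt and no reset: what is moved stays moved. The work goes in short steps, Python scripts to look and compute and a tool call to move; the robot and the scene stay as the last step left them, time stands still between calls to the robot, and variables do not carry over. Pictures are saved under pics/ and viewed, and the job is handed in when it is done.

Besides the shell and the picture viewer there is one more tool, called after "Request:" by a JSON object that holds its "name" and its "arguments", one argument or row to a line. jog_arm: Moves the arm, as the interface text tells. Its arguments: {"type":"object","properties":{"turn":{"type":"array","items":{"type":"array","items":{"type":"number"}}},"dp":{"type":"array","items":{"type":"array","items":{"type":"number"}}},"gripper":{"type":"array","items":{"type":"number"}},"grip_force":{"type":"number"}},"required":["turn","dp","gripper"]}

```bash
ls; mkdir -p pics
python3 - <<'E'
from cell import manip,camera,calibration
import cv2,numpy as np
print(manip.read_state())
for n in("side","top"):
    p,d=camera(n); cv2.imwrite(f"pics/{n}0.png",p[:,:,::-1]); np.save(f"{n}0.npy",d)
    c=calibration(n); print(n,c["K"],c["world_from_camera"])
E
```

```text
pics
{'clock': 0.0, 'joints': array([-1.37561020e+00,  3.00528546e-01,  1.52159994e+00,  2.51192491e-05,
        1.32071763e+00, -6.66232264e-02]), 'qd': array([ 0.00085604,  0.00015109, -0.00036436, -0.00064263, -0.00112188,
        0.00179164]), 'effort': array([ 9.23306798e-04, -5.31810522e+01, -3.52738094e+01,  7.09072757e-02,
        2.43613205e-02, -9.02736565e-05]), 'eef_pos': array([ 142.29325568, -530.98842478,  204.84685191]), 'eef_rot': array([3.05556157, 1.56954263, 1.74656837]), 'wrist_force': array([-0.43286292,  0.17520733,  0.06043968]), 'moment': array([0.06881813, 0.02547502, 0.04761026]), 'finger_gap': 93.69497466770544}
side [[405.65849541   0.         322.70327508]
 [  0.         405.65849541 186.14904078]
 [  0.           0.           1.        ]] [[-9.44320962e-01 -1.29014107e-01  3.02676859e-01  2.01278977e+02]
 [-3.29022408e-01  3.66149208e-01 -8.70447593e-01  1.06748779e+03]
 [ 1.47512711e-03 -9.21569377e-01 -3.88210905e-01  5.49872439e+02]
 [ 0.00000000e+00  0.00000000e+00  0.00000000e+00  1.00000000e+00]]
top [[386.91844707   0.         328.41310855]
 [  0.         386.91844707 200.35274584]
 [  0.           0.           1.        ]] [[-5.91912098e-03 -9.95798731e-01  9.13775200e-02  4.65939096e+02]
 [-9.99959488e-01  6.51390118e-03  6.21217721e-03  6.96495731e+01]
 [-6.78130232e-03 -9.13370475e-02 -9.95796946e-01  1.13245941e+03]
 [ 0.00000000e+00  0.00000000e+00  0.00000000e+00  1.00000000e+00]]
```

View pics/side0.png

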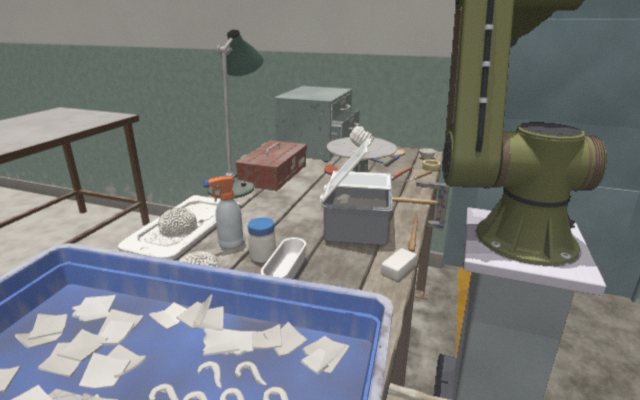

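View pics/top0.png

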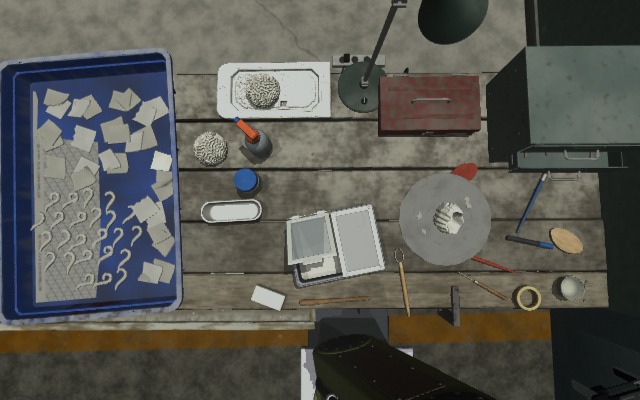

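```bash
cat > h.py <<'E'
from cell import manip,camera,calibration
import cv2,numpy as np
def px2w(n,u,v,d):
    c=calibration(n);K=c["K"];T=c["world_from_camera"]
    p=np.stack([(u-K[0,2])/K[0,0]*d,(v-K[1,2])/K[1,1]*d,d,np.ones_like(d)],-1)
    return (p@T.T)[...,:3]
def ray_z(n,u,v,z):
    c=calibration(n);K=c["K"];T=c["world_from_camera"]
    r=T[:3,:3]@np.array([(u-K[0,2])/K[0,0],(v-K[1,2])/K[1,1],1]); o=T[:3,3]
    return o+r*(z-o[2])/r[2]
def cloud(n,d):
    v,u=np.mgrid[:400,:640]
    return px2w(n,u.astype(float),v.astype(float),d.astype(float))
def proj(n,P):
    c=calibration(n);K=c["K"];T=np.linalg.inv(c["world_from_camera"])
    q=np.atleast_2d(P)@T[:3,:3].T+T[:3,3]; q=q@K.T
    return q[:,:2]/q[:,2:]
E
python3 - <<'E'
import cv2
p=cv2.imread("pics/top0.png"); cv2.imwrite("pics/top0c.png",cv2.resize(p[160:310,190:390],None,fx=4,fy=4,interpolation=cv2.INTER_CUBIC))
p=cv2.imread("pics/side0.png"); cv2.imwrite("pics/side0c.png",cv2.resize(p[120:290,205:405],None,fx=3.5,fy=3.5,interpolation=cv2.INTER_CUBIC))
E
```

```text
(no output)
```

View pics/top0c.png

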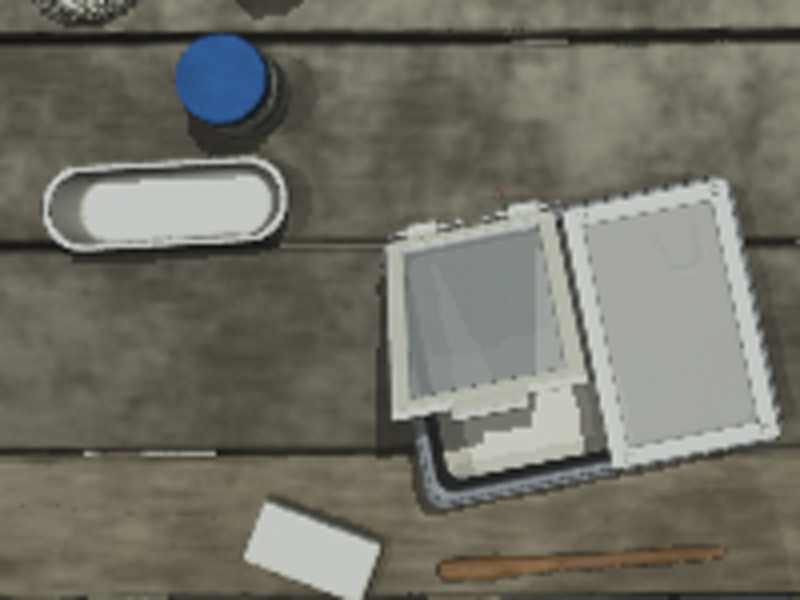

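View pics/side0c.png

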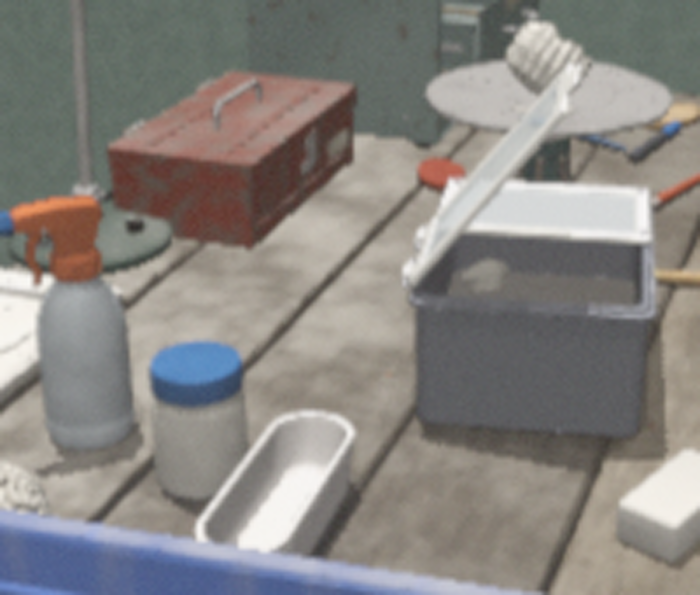

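Run:
```python
from h import *
d=np.load("top0.npy"); C=cloud("top",d)
np.set_printoptions(precision=1,suppress=True)
f=lambda x,y:(190+(x+.5)/4-.5,160+(y+.5)/4-.5)
for q in [(565,211),(728,179),(779,438),(614,468)]:
    print("lid",ray_z("top",*f(*q),114))
for q in [(44,210),(288,200),(165,160),(168,246)]: print("rim",ray_z("top",*f(*q),46))
print("jar",ray_z("top",*f(222,79),92))
print("lip",[C[int(round(f(*q)[1])),int(round(f(*q)[0]))] for q in [(455,410),(525,398),(405,405),(575,375),(400,320),(555,300),(430,235),(540,210)]])
m=np.zeros((400,640),bool); m[195:226,195:268]=1
P=C[m&(d>0)]; k=(P[:,2]>38)&(P[:,2]<52); print(k.sum(),np.median(P[k,2]))
print(cv2.minAreaRect(P[k,:2].astype(np.float32)))
P=C[200:285,325:390].reshape(-1,3); k=abs(P[:,2]-113)<8; print(k.sum(),np.median(P[k],0),cv2.minAreaRect(P[k,:2].astype(np.float32)))
# flap plane
P=C[205:270,285:340].reshape(-1,3); k=P[:,2]>125; P=P[k]; c=np.median(P,0); 
for i in range(5):
    c=P.mean(0); n=np.linalg.svd(P-c,full_matrices=False)[2][2]; P=P[abs((P-c)@n)<8]
print("flap",c,n*np.sign(n[2]),len(P),P.min(0),P.max(0))
```

```text
lid [527.5  69.7 114. ]
lid [548. -38. 114.]
lid [379.  -68.3 114. ]
lid [360.3  39.  114. ]
rim [534.7 436.8  46. ]
rim [540.6 264.7  46. ]
rim [569.5 352.   46. ]
rim [508.8 348.8  46. ]
jar [620.2 302.2  92. ]
lip [array([408.2, 132.6, 260.6]), array([414.7,  92.4, 262. ]), array([409.8, 160.7, 248.2]), array([427.4,  65.5, 252.3]), array([456.5, 169.6, 186.5]), array([468. ,  77. , 194.9]), array([513. , 158.4, 120.6]), array([535.7,  86.9,  -0.8])]
293 45.428171618395936
((538.38134765625, 351.1105651855469), (60.60710525512695, 170.2284393310547), 2.921684980392456)
2945 [452.    2.1 113.2] ((450.97930908203125, 22.015182495117188), (182.24147033691406, 161.42742919921875), 9.785694122314453)
flap [458.  122.8 196.5] [0.8 0.2 0.6] 430 [424.7  67.3 168.8] [490.3 175.1 230.8]
```

```bash
cat > plan.py <<'E'
import numpy as np,heapq,itertools
def seg(poly,st=3):
    o=[]
    for a,b in zip(poly,np.roll(poly,-1,0)):
        n=max(2,int(np.hypot(*(b-a))/st)); t=np.arange(n)[:,None]/n; o.append(a+(b-a)*t)
    return np.vstack(o)
dish=seg(np.array([(-70,0),(70,0),(86,46),(-86,46)],float))
def grip(g,h,b):
    f=seg(np.array([(-10,-19),(10,-19),(10,78),(-10,78)],float)); B=seg(np.array([(-37.5,78),(37.5,78),(60,260),(-60,260)],float))
    G=np.vstack([f,B]); c,s=np.cos(b),np.sin(b)
    # lean body toward +y by b
    return np.c_[g+G[:,0]*c+G[:,1]*s, h-G[:,0]*s+G[:,1]*c]
rects=[(-115,-4,108,114),(-119,-110,0,108),(110,119,0,108)]
ys=np.arange(-20,121,4.);zs=np.arange(31,252,4.);al=np.radians(np.arange(0,46,2.5))
def dist(P,bed=True):
    d=np.full(P.shape[:-1],1e9)
    for y0,y1,z0,z1 in rects:
        dy=np.maximum(np.maximum(y0-P[...,0],P[...,0]-y1),0);dz=np.maximum(np.maximum(z0-P[...,1],P[...,1]-z1),0)
        d=np.minimum(d,np.hypot(dy,dz))
    return np.minimum(d,np.where(abs(P[...,0])<115,P[...,1]-30,1e9)).min(-1)
def field(shape,pts):
    F=np.zeros((len(ys),len(zs),len(al)))
    Y,Z=np.meshgrid(ys,zs,indexing='ij')
    for k,a in enumerate(al):
        c,s=np.cos(a),np.sin(a) # -y end down: rotate so +y end up
        Q=np.c_[pts[:,0]*c-pts[:,1]*s, pts[:,0]*s+pts[:,1]*c]
        F[:,:,k]=dist(Q[None,None]+np.stack([Y,Z],-1)[:,:,None])
    return F
def solve(F,start,goal):
    # bottleneck-ish: cost sum 1/clear^3
    best={start:0};prev={};h=[(0,start)]
    while h:
        c,n=heapq.heappop(h)
        if n==goal: break
        if c>best[n]: continue
        for dl in itertools.product((-1,0,1),repeat=3):
            m=tuple(np.add(n,dl))
            if min(m)<0 or any(m[i]>=F.shape[i] for i in range(3)) or F[m]<3 and m[1]>2: continue
            if F[m]<=.3: continue
            cc=c+(1e3/(F[m]**2+1) if m[1]>1 else 20)+.5
            if cc<best.get(m,1e18): best[m]=cc;prev[m]=n;heapq.heappush(h,(cc,m))
    if goal not in best: return None
    p=[goal]
    while p[-1]!=start:p.append(prev[p[-1]])
    return best[goal],p[::-1]
if __name__=="__main__":
    Fd=field(None,dish)
    s=(int(np.argmin(abs(ys-60))),len(zs)-1,0)
    R=[]
    for g in(30,40,50):
        for b in (0,10,20,30):
            Fg=field(None,grip(g,32,np.radians(b)));F=np.minimum(Fd,Fg)
            for yf in(-8,0,8,16):
                gl=(int(np.argmin(abs(ys-yf))),0,0)
                r=solve(F,s,gl)
                if r:
                    R.append((r[0],g,b,yf,min(F[n] for n in r[1] if n[1]>3))); 
    R.sort()
    for r in R[:10]:print(r)
    _,g,b,yf,_=R[0]
    F=np.minimum(Fd,field(None,grip(g,32,np.radians(b))));r=solve(F,s,(int(np.argmin(abs(ys-yf))),0,0))
    for n in r[1]: print(ys[n[0]],zs[n[1]],np.degrees(al[n[2]]),round(F[n],1))
E
time python3 plan.py
python3 - <<'E'
from h import *
from scipy.spatial.transform import Rotation as R
s=manip.read_state(); print(R.from_euler('xyz',s['eef_rot']).as_matrix().round(3))
E
```

```text
(np.float64(362.4948358231031), 30, 0, 0, np.float64(5.738054463996206))
(np.float64(362.4948358231031), 30, 0, 8, np.float64(5.738054463996206))
(np.float64(362.4948358231031), 30, 0, 16, np.float64(5.738054463996206))
(np.float64(362.4948358231031), 30, 10, 0, np.float64(5.738054463996206))
(np.float64(362.4948358231031), 30, 10, 8, np.float64(5.738054463996206))
(np.float64(362.4948358231031), 30, 10, 16, np.float64(5.738054463996206))
(np.float64(362.4948358231031), 30, 20, 0, np.float64(5.738054463996206))
(np.float64(362.4948358231031), 30, 20, 8, np.float64(5.738054463996206))
(np.float64(362.4948358231031), 30, 20, 16, np.float64(5.738054463996206))
(np.float64(362.4948358231031), 30, 30, 0, np.float64(5.738054463996206))
60.0 251.0 0.0 137.0
64.0 247.0 0.0 133.0
68.0 243.0 0.0 129.0
72.0 239.0 0.0 125.1
76.0 235.0 0.0 121.4
80.0 231.0 0.0 117.8
84.0 227.0 0.0 114.4
88.0 223.0 0.0 111.2
92.0 219.0 0.0 108.2
96.0 215.0 0.0 105.4
100.0 211.0 0.0 102.8
104.0 207.0 0.0 99.0
108.0 203.0 2.5 95.0
108.0 199.0 2.5 91.0
108.0 195.0 2.5 87.0
108.0 191.0 5.0 82.5
112.0 187.0 7.499999999
[... 410 characters left out ...]
.0
92.0 115.0 45.0 17.0
88.0 111.0 45.0 16.9
84.0 107.0 45.0 16.9
80.0 103.0 45.0 16.9
76.0 99.0 45.0 16.9
72.0 95.0 45.0 15.5
68.0 95.0 45.0 14.1
64.0 91.0 42.5 12.5
60.0 87.0 40.0 11.3
56.0 83.0 37.5 10.4
52.0 79.0 35.0 8.8
48.0 79.0 32.5 6.4
44.0 75.0 29.999999999999996 5.7
40.0 71.0 27.5 7.2
36.0 67.0 25.0 7.4
36.0 67.0 22.5 7.3
32.0 63.0 20.0 8.7
28.0 59.0 17.5 8.0
28.0 59.0 14.999999999999998 9.7
24.0 55.0 12.5 9.8
20.0 55.0 10.0 10.4
16.0 51.0 7.499999999999999 11.9
16.0 51.0 5.0 12.3
12.0 47.0 2.5 13.9
8.0 43.0 0.0 13.0
4.0 39.0 0.0 9.0
0.0 35.0 0.0 5.0
0.0 31.0 0.0 1.0
[[-0.     0.966  0.259]
 [ 0.001  0.259 -0.966]
 [-1.     0.    -0.001]]
real	4m26.505s
user	4m22.833s
sys	0m3.662s
```

Request:
{"name": "jog_arm", "arguments": {
  "turn": [
    [0, 0, 0],
    [0, 0, 0],
    [0, 0, 0],
    [0, 0, 0],
    [0, 0, 0],
    [0, 0, 0],
    [0, 0, 0],
    [0, 0, 0]
  ],
  "dp": [
    [-3, 2, -2],
    [-3, 3.5, -2.7],
    [-2.5, 4, -3],
    [-2, 4.3, -3],
    [-2, 4.3, -3],
    [0, 4.3, -3],
    [0, 4.3, -3],
    [0, 4.3, -3]
  ],
  "gripper": [1, 1, 1, 1, 1, 1, 1, 1]
}}

```text
clock: 1.1
eef_pos: [387.9, -223.7, 332.9]
eef_rot: [2.945, 1.565, 1.631]
wrist_force: [0.2, -0.1, -0.3]
finger_gap: 17.2
```

```bash
cat >> h.py <<'E'
from scipy.spatial.transform import Rotation as Rot
O=np.array([443,59.1,0.]);PSI=np.radians(10.4)
B=Rot.from_euler('z',PSI).as_matrix()
def b2w(p): return O+B@np.asarray(p,float)
def w2b(p): return B.T@(np.asarray(p,float)-O)
def st():
    s=manip.read_state(); R=Rot.from_euler('xyz',s['eef_rot']).as_matrix()
    print("t",round(s['clock'],2),"tcp",s['eef_pos'].round(1),"box",w2b(s['eef_pos']).round(1),"gap",round(s['finger_gap'],1),"F",s['wrist_force'].round(1),"M",s['moment'].round(2),"q",s['joints'].round(2)); return s,R
def to(P,R1=None):
    "needed shift (cm, tool axes now) and rotvec deg to reach P,R1"
    s,R=st(); 
    out=(R.T@(np.asarray(P)-s['eef_pos'])/10).round(2)
    rv=None if R1 is None else np.degrees(Rot.from_matrix(R.T@R1).as_rotvec()).round(2)
    print("shift cm",out,"norm",np.linalg.norm(out).round(1),"turn",rv); return out,rv
E
python3 - <<'E'
from h import *
ey=B[:,1]; R1=np.c_[[0,0,-1],B[:,0],-ey]; print(np.linalg.det(R1))
to(b2w([-60,57,330]),R1)
E
```

```text
0.9999999999999998
t 1.1 tcp [ 387.9 -223.7  332.9] box [-105.3 -268.2  332.9] gap 17.2 F [ 0.2 -0.1 -0.3] M [ 0.01  0.04 -0.06] q [-0.61 -0.    1.57  0.    1.57  0.71]
shift cm [  0.48   6.94 -32.09] norm 32.8 turn [ 4.27 -0.33 -0.05]
```

Request:
{"name": "jog_arm", "arguments": {
  "turn": [
    [0.7, 0, 0],
    [0.7, 0, 0],
    [0.7, 0, 0],
    [0.7, 0, 0],
    [0.7, 0, 0],
    [0.7, 0, 0],
    [0, 0, 0],
    [0, 0, 0]
  ],
  "dp": [
    [0, 1.15, -5.3],
    [0, 1, -5.4],
    [0, 1, -5.4],
    [0, 0.8, -5.4],
    [0, 0.8, -5.4],
    [0, 0.8, -5],
    [4, 0, 0],
    [4, 0, 0]
  ],
  "gripper": [1, 1, 1, 1, 1, 1, 1, 1]
}}

```text
clock: 2.1
eef_pos: [369.0, 114.1, 253.3]
eef_rot: [2.833, 1.562, 1.448]
wrist_force: [1.5, 0.4, -1.6]
finger_gap: 0.7
```

Run:
```python
from h import *
ey=B[:,1]; R1=np.c_[[0,0,-1],B[:,0],-ey]
to(b2w([-60,57,248]),R1)
for n in("side","top"):
    p,d=camera(n); cv2.imwrite(f"pics/{n}1.png",p[:,:,::-1])
    q=p[100:270,240:440] if n=="side" else p[180:310,270:470]
    cv2.imwrite(f"pics/{n}1c.png",cv2.resize(q[:,:,::-1],None,fx=3.5,fy=3.5))
```

```text
t 2.1 tcp [369.  114.1 253.3] box [-62.8  67.4 253.3] gap 0.7 F [ 1.5  0.4 -1.6] M [-0.    0.04  0.06] q [ 0.2  -0.12  1.86  0.01  1.39  1.58]
shift cm [0.52 0.28 1.05] norm 1.2 turn [ 0.29 -0.48 -0.15]
```

View pics/side1c.png

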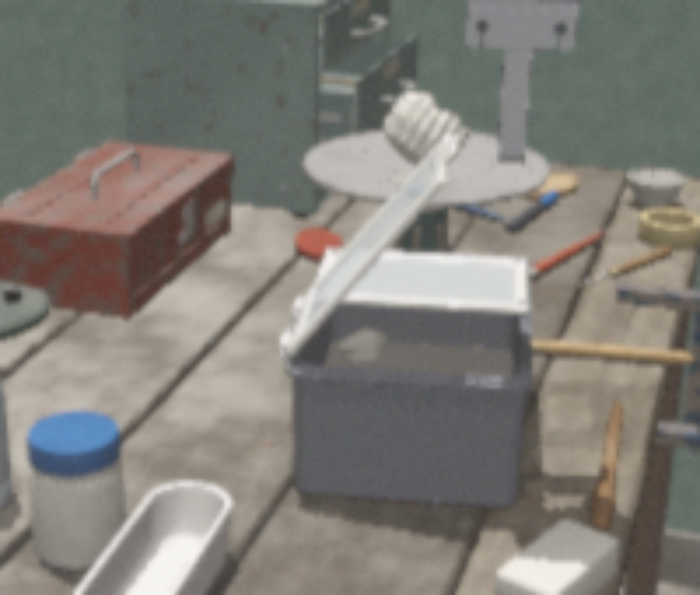

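View pics/top1c.png

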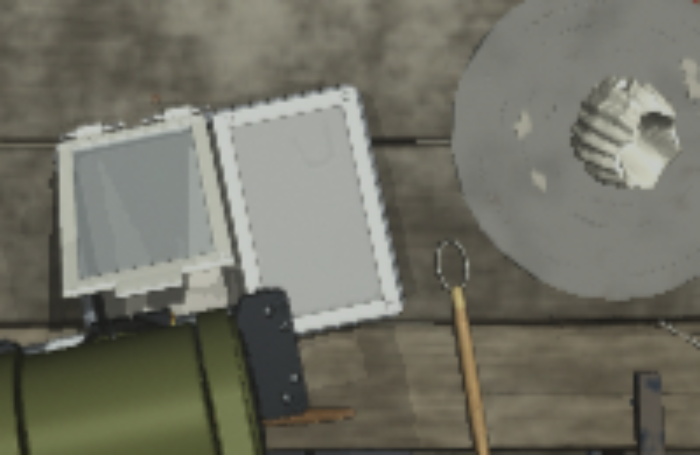

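Request:
{"name": "jog_arm", "arguments": {
  "turn": [
    [0, 0, 0],
    [0, 0, 0],
    [0, 0, 0],
    [0, 0, 0],
    [0, 0, 0],
    [0, 0, 0],
    [0, 0, 0],
    [0, 0, 0]
  ],
  "dp": [
    [0.8, 1.5, 0.5],
    [0, 1.5, 0.5],
    [0, 2, 0],
    [0, 2, 0],
    [0, 2, 0],
    [0, 2, 0],
    [0, 2, 0],
    [0, 2, 0]
  ],
  "gripper": [1, 1, 1, 1, 1, 1, 1, 1]
}}

```text
clock: 3.2
eef_pos: [526.6, 129.8, 255.5]
eef_rot: [2.55, 1.561, 1.161]
wrist_force: [-1.8, 0.7, -0.6]
finger_gap: 0.3
```

Run:
```python
from h import *
st()
```

```text
t 3.2 tcp [526.6 129.8 255.5] box [ 95.   54.5 255.5] gap 0.3 F [-1.8  0.7 -0.6] M [-0.05  0.22  0.01] q [0.17 0.25 1.47 0.01 1.42 1.56]
```

Request:
{"name": "jog_arm", "arguments": {
  "turn": [
    [0, 0, 0],
    [0, 0, 0],
    [0, 0, 0],
    [0, 0, 0],
    [0, 0, 0],
    [0, 0, 0]
  ],
  "dp": [
    [0, 2, 0],
    [0, 1.5, 0],
    [0, 0.5, 0],
    [0, -3, 0],
    [-3, -4, 0],
    [-5, -3, 0]
  ],
  "gripper": [1, 1, 1, 0.5, 0, 0]
}}

```text
clock: 3.95
eef_pos: [468.9, 116.4, 338.3]
eef_rot: [2.945, 1.562, 1.554]
wrist_force: [0.9, -0.1, 0.9]
finger_gap: 27.3
```

Run:
```python
from h import *
st()
for n in("side",):
    p,d=camera(n); 
    q=p[100:270,240:440]
    cv2.imwrite(f"pics/{n}2c.png",cv2.resize(q[:,:,::-1],None,fx=3.5,fy=3.5))
c,s=np.cos(np.radians(2.5)),np.sin(np.radians(2.5))
C=np.array([538.2,351,0]); u=np.array([-s,c,0]); jx=np.array([c,s,0])
b=np.radians(15)
# tool x = approach: body leans +u, so approach = -(cos b z + sin b u)
a=-(np.cos(b)*np.array([0,0,1])+np.sin(b)*u)
G=C+35*u+[0,0,32]
for sg in(1,-1):
    z=sg*jx; R1=np.c_[a,np.cross(z,a),z]
    print(sg); to(G+19*a-60*a,R1)
```

```text
t 3.95 tcp [468.9 116.4 338.3] box [ 35.8  51.7 338.3] gap 27.3 F [ 0.9 -0.1  0.9] M [ 0.01 -0.07  0.03] q [0.16 0.08 1.48 0.01 1.58 1.55]
1
t 4.0 tcp [468.1 116.3 346.4] box [ 35.   51.7 346.4] gap 31.3 F [-3.3 -0.5  7.3] M [0.01 0.06 0.03] q [0.16 0.07 1.47 0.01 1.59 1.55]
shift cm [ 27.83  11.36 -26.14] norm 39.8 turn [-81.76 -10.65 -13.24]
-1
t 4.0 tcp [468.1 116.3 346.4] box [ 35.   51.7 346.4] gap 31.3 F [-3.3 -0.5  7.3] M [0.01 0.06 0.03] q [0.16 0.07 1.47 0.01 1.59 1.55]
shift cm [ 27.83  11.36 -26.14] norm 39.8 turn [ 97.03 -13.74  11.04]
```

View pics/side2c.png

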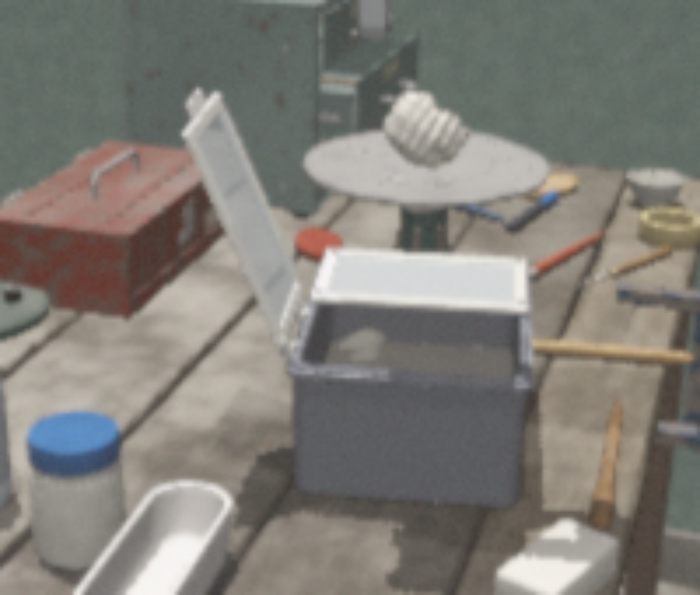

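Request:
{"name": "jog_arm", "arguments": {
  "turn": [
    [-10.3, -1.3, -1.6],
    [-10.3, -1.3, -1.6],
    [-10.3, -1.3, -1.6],
    [-10.3, -1.3, -1.6],
    [-10.3, -1.3, -1.6],
    [-10.3, -1.3, -1.6],
    [-10.3, -1.3, -1.6],
    [-10.3, -1.3, -1.6]
  ],
  "dp": [
    [0, 0, 0],
    [0, 0, 0],
    [0, 0, 0],
    [0, 0, 0],
    [0, 0, 0],
    [0, 0, 0],
    [0, 0, 0],
    [0, 0, 0]
  ],
  "gripper": [0, 0, 0, 0, 0, 0, 0, 0]
}}

```text
clock: 5.0
eef_pos: [469.0, 114.5, 355.8]
eef_rot: [-1.536, 1.313, -1.449]
wrist_force: [-0.4, -0.5, 0.6]
finger_gap: 93.9
```

```bash
cat >> h.py <<'E'
def dishgrasp(C=(538.2,351,0),yaw=2.5,g=35,h=32,bd=15):
    c,s=np.cos(np.radians(yaw)),np.sin(np.radians(yaw))
    u=np.array([-s,c,0]); jx=np.array([c,s,0]); b=np.radians(bd)
    a=-(np.cos(b)*np.array([0,0,1])+np.sin(b)*u)
    G=np.array(C)+g*u+[0,0,h]
    return G+19*a,a,np.c_[a,np.cross(jx,a),jx]
E
python3 - <<'E'
from h import *
T,a,R1=dishgrasp(); to(T-150*a,R1); to(T-70*a,R1); to(T,R1)
E
```

```text
t 5.0 tcp [469.  114.5 355.8] box [ 35.6  49.8 355.8] gap 93.9 F [-0.4 -0.5  0.6] M [ 0.06 -0.06  0.01] q [ 0.3   0.11  1.43 -0.25  1.65  0.2 ]
shift cm [11.56 33.9   9.1 ] norm 37.0 turn [ 2.33  1.14 -0.26]
t 5.0 tcp [469.  114.5 355.8] box [ 35.6  49.8 355.8] gap 93.9 F [-0.4 -0.5  0.6] M [ 0.06 -0.06  0.01] q [ 0.3   0.11  1.43 -0.25  1.65  0.2 ]
shift cm [19.56 33.86  8.94] norm 40.1 turn [ 2.33  1.14 -0.26]
t 5.0 tcp [469.  114.5 355.8] box [ 35.6  49.8 355.8] gap 93.9 F [-0.4 -0.5  0.6] M [ 0.06 -0.06  0.01] q [ 0.3   0.11  1.43 -0.25  1.65  0.2 ]
shift cm [26.56 33.83  8.8 ] norm 43.9 turn [ 2.33  1.14 -0.26]
```

Request:
{"name": "jog_arm", "arguments": {
  "turn": [
    [0.3, 0.15, 0],
    [0.3, 0.15, 0],
    [0.3, 0.15, 0],
    [0.3, 0.15, 0],
    [0.3, 0.15, 0],
    [0.3, 0.15, 0],
    [0.3, 0.15, 0],
    [0.3, 0.15, 0]
  ],
  "dp": [
    [0.5, 3, 1],
    [0.5, 4.7, 1.2],
    [1, 4.7, 1.2],
    [1.5, 4.7, 1.2],
    [2, 4.7, 1.2],
    [2, 4.7, 1.2],
    [2, 4.2, 1.1],
    [2, 3.2, 1]
  ],
  "gripper": [0, 0, 0, 0, 0, 0, 0, 0]
}}

```text
clock: 6.0
eef_pos: [545.9, 427.5, 163.2]
eef_rot: [-1.521, 1.319, -1.483]
wrist_force: [0.7, -0.5, 0.2]
finger_gap: 93.6
```

Run:
```python
from h import *
T,a,R1=dishgrasp(); to(T-70*a,R1); to(T,R1)
for n in("side","top"):
    p,d=camera(n); 
    q=p[60:300,200:400] if n=="side" else p[120:280,170:390]
    cv2.imwrite(f"pics/{n}3c.png",cv2.resize(q[:,:,::-1],None,fx=2.5 if n=="side" else 3.5,fy=2.5 if n=="side" else 3.5))
```

```text
t 6.0 tcp [545.9 427.5 163.2] box [167.7 343.8 163.2] gap 93.6 F [ 0.7 -0.5  0.2] M [ 0.06 -0.08 -0.02] q [ 0.69  0.76  0.94 -0.21  1.58  0.67]
shift cm [ 8.62 -0.67 -1.19] norm 8.7 turn [-0.44  0.63 -0.6 ]
t 6.0 tcp [545.9 427.5 163.2] box [167.7 343.8 163.2] gap 93.6 F [ 0.7 -0.5  0.2] M [ 0.06 -0.08 -0.02] q [ 0.69  0.76  0.94 -0.21  1.58  0.67]
shift cm [15.62 -0.75 -1.26] norm 15.7 turn [-0.44  0.63 -0.6 ]
```

View pics/side3c.png

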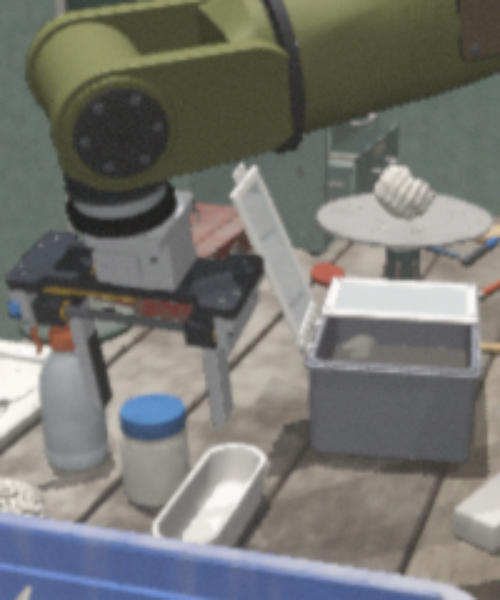

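View pics/top3c.png

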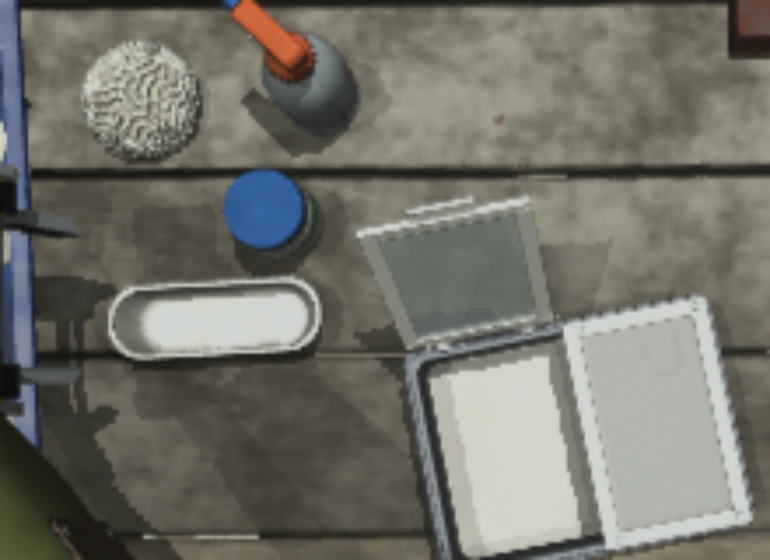

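Run:
```python
from h import *
np.set_printoptions(precision=1,suppress=True)
C=cloud("top",np.load("top0.npy"))
print(C[210,165:190:2]); print(proj("top",manip.read_state()['eef_pos']))
```

```text
[[544.1 554.9   5.9]
 [544.  548.5   7.3]
 [543.9 542.5   7.5]
 [544.3 539.    1.9]
 [544.1 532.3   3.9]
 [538.3 492.6  87.5]
 [538.1 486.4  89.3]
 [538.7 484.3  80.9]
 [544.4 511.1  -2.1]
 [543.9 503.    3.6]
 [544.1 498.6  -0.2]
 [544.1 492.8  -0.5]
 [543.9 485.8   2.5]]
[[189.4 205.3]]
```

Request:
{"name": "jog_arm", "arguments": {
  "turn": [
    [-0.2, 0.3, -0.3],
    [-0.2, 0.3, -0.3],
    [0, 0, 0],
    [0, 0, 0]
  ],
  "dp": [
    [1, -0.4, -0.7],
    [2.5, -0.3, -0.5],
    [3, 0, 0],
    [2.5, 0, 0]
  ],
  "gripper": [0, 0, 0, 0]
}}

```text
clock: 6.6
eef_pos: [536.5, 395.5, 79.9]
eef_rot: [-1.556, 1.311, -1.513]
wrist_force: [-0.4, 1.9, -0.5]
finger_gap: 94.4
```

Run:
```python
from h import *
T,a,R1=dishgrasp(); to(T,R1)
```

```text
t 6.6 tcp [536.5 395.5  79.9] box [152.7 314.   79.9] gap 94.4 F [-0.4  1.9 -0.5] M [ 0.14 -0.04  0.01] q [ 0.67  0.77  1.13 -0.22  1.4   0.68]
shift cm [ 6.77  0.31 -0.05] norm 6.8 turn [-0.07  0.21 -0.11]
```

Request:
{"name": "jog_arm", "arguments": {
  "turn": [
    [0, 0, 0],
    [0, 0, 0],
    [0, 0, 0],
    [0, 0, 0]
  ],
  "dp": [
    [1.5, 0.1, 0],
    [2, 0.1, 0],
    [1.7, 0.1, 0],
    [0.9, 0, 0]
  ],
  "gripper": [0, 0, 0, 0]
}}

```text
clock: 7.1
eef_pos: [538.7, 381.4, 19.9]
eef_rot: [-1.545, 1.313, -1.503]
wrist_force: [-1.0, 0.0, 0.3]
finger_gap: 94.2
```

Run:
```python
from h import *
T,a,R1=dishgrasp(); to(T,R1)
for n in("side",):
    p,d=camera(n); 
    q=p[60:300,200:400]
    cv2.imwrite(f"pics/{n}4c.png",cv2.resize(q[:,:,::-1],None,fx=2.5,fy=2.5))
```

```text
t 7.1 tcp [538.7 381.4  19.9] box [152.3 299.7  19.9] gap 94.2 F [-1.   0.   0.3] M [ 0.04 -0.05 -0.02] q [ 0.65  0.82  1.19 -0.22  1.28  0.69]
shift cm [ 0.61  0.13 -0.19] norm 0.7 turn [-0.18  0.35 -0.21]
```

View pics/side4c.png

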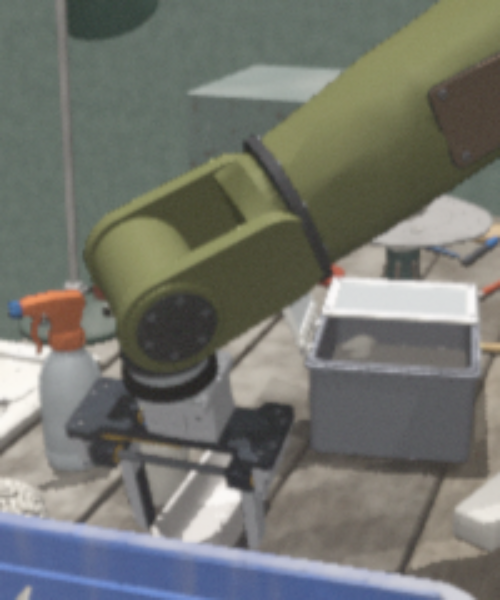

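Request:
{"name": "jog_arm", "arguments": {
  "turn": [
    [0, 0.3, -0.2],
    [0, 0, 0],
    [0, 0, 0],
    [0, 0, 0],
    [0, 0, 0],
    [0, 0, 0]
  ],
  "dp": [
    [0.5, 0.1, -0.2],
    [0, 0, 0],
    [0, 0, 0],
    [0, 0, 0],
    [0, 0, 0],
    [0, 0, 0]
  ],
  "gripper": [0, 0.6, 0.7, 0.7, 0.7, 0.7],
  "grip_force": 45
}}

```text
clock: 7.9
eef_pos: [536.9, 381.5, 14.9]
eef_rot: [-1.562, 1.31, -1.521]
wrist_force: [0.1, -0.7, -2.1]
finger_gap: 59.8
```

Run:
```python
from h import *
T,a,R1=dishgrasp(); to(T,R1)
```

```text
t 7.9 tcp [536.9 381.5  14.9] box [150.5 300.1  14.9] gap 59.8 F [ 0.1 -0.7 -2.1] M [ 0.18 -0.15 -0.  ] q [ 0.65  0.83  1.19 -0.22  1.28  0.69]
shift cm [ 0.14 -0.01 -0.  ] norm 0.1 turn [-0.18  0.09 -0.04]
```

```bash
cat >> h.py <<'E'
import pickle
def save_rel():
    s,R=st(); z=R[:,2]; yaw=np.arctan2(z[1],z[0]); Rd=Rot.from_euler('z',yaw).as_matrix()
    C0=np.array([538.2,351,0]); u=Rd[:,1]
    t=s['eef_pos']-19*R[:,0]; o=t.copy(); o=o+u*((C0-t)@u); o[2]=0
    pickle.dump((R.T@(o-s['eef_pos']),R.T@Rd),open("rel.pkl","wb")); print("g",(t-o)@u,"h",t[2],"yaw",np.degrees(yaw))
def dishpose():
    s,R=st(); t,r=pickle.load(open("rel.pkl","rb")); o=s['eef_pos']+R@t; Rd=R@r
    print("dish box",w2b(o).round(1),"xyz-eul",np.degrees(Rot.from_matrix(B.T@Rd).as_euler('xyz')).round(1))
def dishto(y,z,al,x=-25,yaw=0):
    "tool shift/turn to have dish at box pose, -y end down by al deg"
    t,r=pickle.load(open("rel.pkl","rb"))
    Rd=B@Rot.from_euler('zx',[yaw,0],degrees=True).as_matrix()@Rot.from_euler('x',al,degrees=True).as_matrix()
    Rt=Rd@r.T; P=b2w([x,y,z])-Rt@t
    return to(P,Rt)
E
python3 - <<'E'
from h import *
save_rel(); dishpose(); dishto(270,200,0,x=145)
import plan
plan.ys=np.arange(-20,117,2.);plan.zs=np.arange(31,150,2.);plan.al=np.radians(np.arange(0,46,1.5))
F=np.minimum(plan.field(0,plan.dish),plan.field(0,plan.grip(35,32,np.radians(15))))
r=plan.solve(F,(64,50,30),(12,0,0))
print(plan.ys[64],plan.zs[50])
for n in r[1]: print(plan.ys[n[0]],plan.zs[n[1]],np.degrees(plan.al[n[2]]).round(1),F[n].round(1))
E
```

```text
t 7.9 tcp [536.9 381.5  14.9] box [150.5 300.1  14.9] gap 59.8 F [ 0.1 -0.7 -2.1] M [ 0.18 -0.15 -0.  ] q [ 0.65  0.83  1.19 -0.22  1.28  0.69]
g 35.402775453114415 h 33.292051683528584 yaw 2.3533048791414957
t 7.9 tcp [536.9 381.5  14.9] box [150.5 300.1  14.9] gap 59.8 F [ 0.1 -0.7 -2.1] M [ 0.18 -0.15 -0.  ] q [ 0.65  0.83  1.19 -0.22  1.28  0.69]
dish box [146.2 269.9  -0. ] xyz-eul [-0.  0. -8.]
t 7.9 tcp [536.9 381.5  14.9] box [150.5 300.1  14.9] gap 59.8 F [ 0.1 -0.7 -2.1] M [ 0.18 -0.15 -0.  ] q [ 0.65  0.83  1.19 -0.22  1.28  0.69]
shift cm [-19.31  -5.2   -0.5 ] norm 20.0 turn [-7.77 -2.08  0.02]
108.0 131.0
108.0 131.0 45.0 17.7
106.0 129.0 45.0 17.7
104.0 127.0 45.0 17.4
102.0 125.0 45.0 17.0
100.0 123.0 45.0 17.0
98.0 121.0 45.0 17.0
96.0 119.0 45.0 17.0
94.0 117.0 45.0 17.0
92.0 115.0 45.0 17.0
90.0 113.0 45.0 17.0
88.0 111.0 45.0 16.9
86.0 109.0 45.0 16.9
84.0 107.0 45.0 16.9
82.0 105.0 45.0 16.9
80.0 103.0 45.0 16.9
78.0 101.0 45.0 16.9
76.0 99.0 45.0 16.9
74.0 97.0 45.0 16.9
72.0 95.0 43.5 15.8
70.0 95.0 45.0 15.5
68.0 93.0 43.5 14.5
66.0 93.0 45.0 13.5
64.0 91.0 43.5 12.8
62.0 89.0 42.0 12.2
60.0 87.0 40.5 11.5
58.0 85.0 39.0 10.9
56.0 83.0 37.5 10.4
54.0 81.0 36.0 9.9
52.0 79.0 34.5 9.0
50.0 79.0 34.5 8.5
48.0 77.0 33.0 7.8
46.0 77.0 33.0 7.3
44.0 75.0 31.5 7.3
42.0 73.0 30.0 7.3
40.0 71.0 28.5 7.6
38.0 69.0 27.0 7.2
38.0 69.0 25.5 7.4
38.0 67.0 24.0 8.1
36.0 65.0 22.5 8.2
36.0 65.0 21.0 8.5
34.0 63.0 19.5 9.2
32.0 61.0 18.0 9.4
30.0 59.0 16.5 9.1
28.0 59.0 15.0 9.7
26.0 57.0 13.5 10.6
24.0 55.0 12.0 10.4
22.0 55.0 10.5 10.9
20.0 53.0 9.0 12.0
18.0 51.0 7.5 11.9
16.0 51.0 6.0 12.8
14.0 49.0 4.5 13.5
12.0 47.0 3.0 13.3
10.0 45.0 1.5 13.2
8.0 43.0 0.0 13.0
6.0 41.0 0.0 11.0
4.0 39.0 0.0 9.0
2.0 37.0 0.0 7.0
0.0 35.0 0.0 5.0
2.0 33.0 0.0 3.0
4.0 31.0 0.0 1.0
```

Request:
{"name": "jog_arm", "arguments": {
  "turn": [
    [0, 0, 0],
    [0, 0, 0],
    [0, 0, 0],
    [0, 0, 0],
    [0, 0, 0],
    [0, 0, 0]
  ],
  "dp": [
    [-1, -0.27, 0],
    [-2, -0.54, 0],
    [-3, -0.8, 0],
    [-4, -1.07, 0],
    [-4, -1.07, 0],
    [-4, -1.07, 0]
  ],
  "gripper": [0.7, 0.7, 0.7, 0.7, 0.7, 0.7]
}}

```text
clock: 8.65
eef_pos: [535.3, 380.7, 210.6]
eef_rot: [-1.571, 1.309, -1.53]
wrist_force: [-0.2, -0.1, -2.7]
finger_gap: 59.7
```

Run:
```python
from h import *
dishpose(); dishto(235,200,0,x=-25); dishto(235,200,20,x=-25)
for n in("side","top"):
    p,d=camera(n); 
    q=p[60:300,200:400] if n=="side" else p[120:280,150:370]
    cv2.imwrite(f"pics/{n}5c.png",cv2.resize(q[:,:,::-1],None,fx=2.5 if n=="side" else 3.5,fy=2.5 if n=="side" else 3.5))
```

```text
t 8.65 tcp [535.3 380.7 210.6] box [148.9 299.6 210.6] gap 59.7 F [-0.2 -0.1 -2.7] M [ 0.28 -0.    0.03] q [ 0.65  0.65  1.03 -0.21  1.62  0.62]
dish box [144.5 269.4 195.7] xyz-eul [-0.   0.1 -8.1]
t 8.65 tcp [535.3 380.7 210.6] box [148.9 299.6 210.6] gap 59.7 F [-0.2 -0.1 -2.7] M [ 0.28 -0.    0.03] q [ 0.65  0.65  1.03 -0.21  1.62  0.62]
shift cm [  1.09  -5.73 -16.73] norm 17.7 turn [-7.75 -2.21  0.04]
t 8.65 tcp [535.3 380.7 210.6] box [148.9 299.6 210.6] gap 59.7 F [-0.2 -0.1 -2.7] M [ 0.28 -0.    0.03] q [ 0.65  0.65  1.03 -0.21  1.62  0.62]
shift cm [  0.35  -6.64 -16.64] norm 17.9 turn [-8.01 -0.82 20.01]
```

View pics/side5c.png

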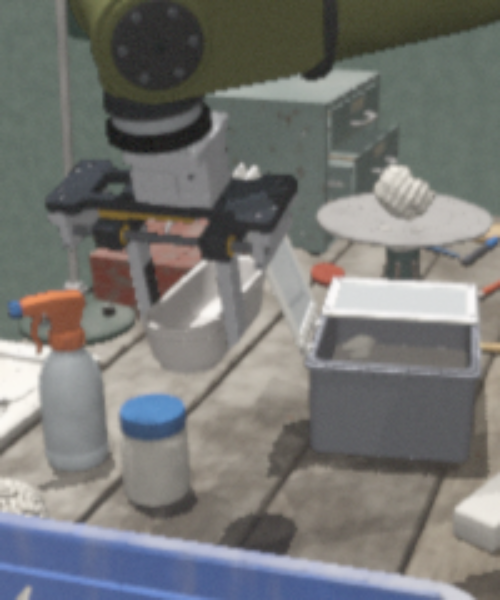

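View pics/top5c.png

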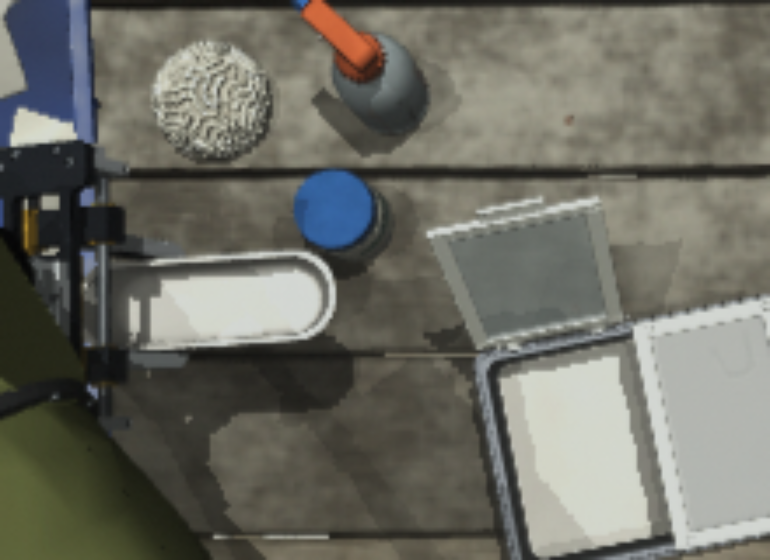

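Request:
{"name": "jog_arm", "arguments": {
  "turn": [
    [-1.5, -0.4, 0],
    [-1.5, -0.4, 0],
    [-1.5, -0.4, 0],
    [-1.5, -0.4, 0],
    [-1.5, -0.4, 0],
    [-0.3, -0.2, 0]
  ],
  "dp": [
    [0, 0, -2],
    [0.2, -0.5, -3.5],
    [0.3, -1, -3.5],
    [0.3, -1.5, -3.3],
    [0.3, -1.5, -2.5],
    [0, -1, -1.5]
  ],
  "gripper": [0.7, 0.7, 0.7, 0.7, 0.7, 0.7]
}}

```text
clock: 9.5
eef_pos: [376.1, 306.0, 218.5]
eef_rot: [-1.53, 1.314, -1.345]
wrist_force: [0.3, 0.5, -1.3]
finger_gap: 59.7
```

```bash
cat >> h.py <<'E'
def overlay(n,name,crop,f):
    s=manip.read_state(); R=Rot.from_euler('xyz',s['eef_rot']).as_matrix(); t,r=pickle.load(open("rel.pkl","rb"))
    o=s['eef_pos']+R@t; Rd=R@r
    p,d=camera(n); p=p[:,:,::-1].copy(); v0,v1,u0,u1=crop
    q=cv2.resize(p[v0:v1,u0:u1],None,fx=f,fy=f)
    a=np.linspace(0,2*np.pi,121)[:-1]
    for Lh,Wh,rad,z in((86,30,28,46),(70,24,22,0)):
        pts=np.array([[np.clip(rad*np.cos(t)*9,-1,1)*0+np.sign(np.cos(t))*(Lh-rad)+rad*np.cos(t),np.sign(np.sin(t))*(Wh-rad)+rad*np.sin(t),z] for t in a])
        # long axis is along box y => dish frame y
        w=o+np.c_[-pts[:,1],pts[:,0],pts[:,2]]@Rd.T
        uv=(proj(n,w)-[u0,v0]+.5)*f
        cv2.polylines(q,[uv.astype(np.int32)],True,(0,0,255) if z else (0,200,0),1)
    cv2.imwrite(name,q)
    return d
E
python3 - <<'E'
from h import *
dishpose(); dishto(235,200,0,x=-25); dishto(150,175,45)
overlay("side","pics/side6c.png",(60,300,200,440),2.5)
overlay("top","pics/top6c.png",(150,320,150,370),3.5)
E
```

```text
t 9.5 tcp [376.1 306.  218.5] box [-21.2 254.9 218.5] gap 59.7 F [ 0.3  0.5 -1.3] M [ 0.23 -0.11 -0.  ] q [ 0.73  0.23  1.6  -0.23  1.44  0.59]
dish box [-21.  224.5 203.4] xyz-eul [ 0.3 -0.5  0.3]
t 9.5 tcp [376.1 306.  218.5] box [-21.2 254.9 218.5] gap 59.7 F [ 0.3  0.5 -1.3] M [ 0.23 -0.11 -0.  ] q [ 0.73  0.23  1.6  -0.23  1.44  0.59]
shift cm [ 0.07  1.12 -0.37] norm 1.2 turn [ 0.17  0.53 -0.27]
t 9.5 tcp [376.1 306.  218.5] box [-21.2 254.9 218.5] gap 59.7 F [ 0.3  0.5 -1.3] M [ 0.23 -0.11 -0.  ] q [ 0.73  0.23  1.6  -0.23  1.44  0.59]
shift cm [ 3.48 -8.79 -0.43] norm 9.5 turn [ 0.47  0.46 44.73]
```

View pics/side6c.png

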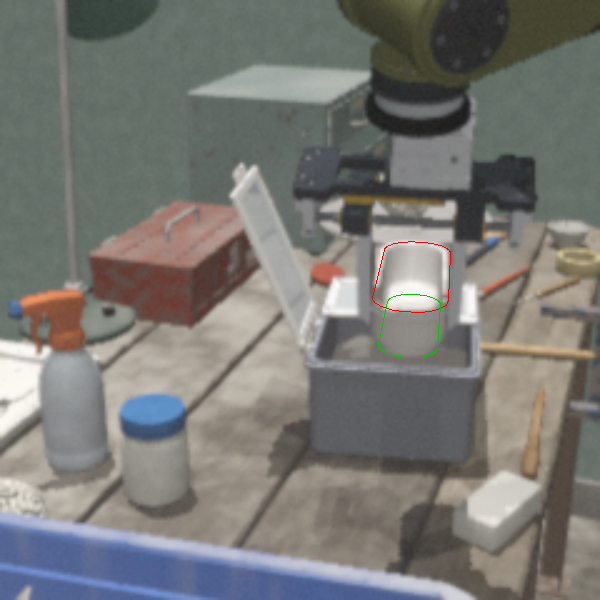

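View pics/top6c.png

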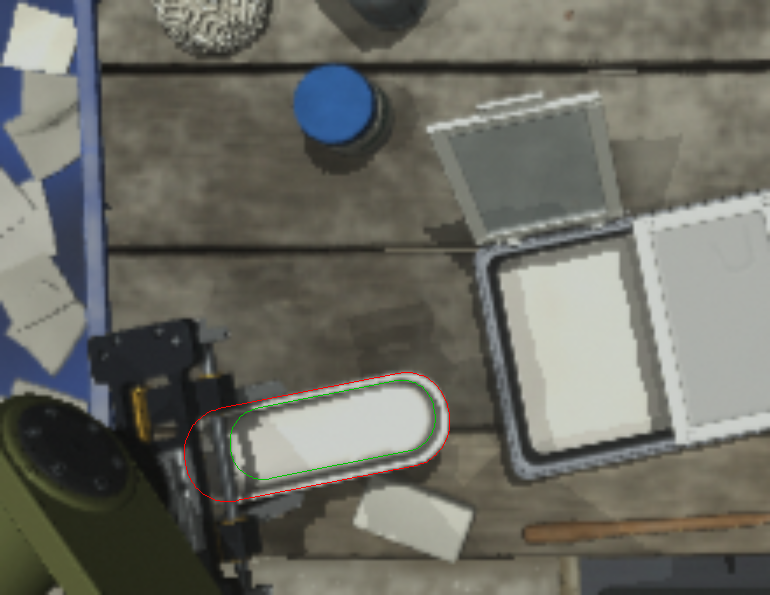

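Request:
{"name": "jog_arm", "arguments": {
  "turn": [
    [0, 0.3, 7],
    [0, 0.2, 9],
    [0, 0, 9],
    [0, 0, 9],
    [0, 0, 8],
    [0, 0, 2.5]
  ],
  "dp": [
    [0, 0, -0.2],
    [0, 0, -0.2],
    [0, 0, 0],
    [0, 0, 0],
    [0, 0, 0],
    [0, 0, 0]
  ],
  "gripper": [0.7, 0.7, 0.7, 0.7, 0.7, 0.7]
}}

```text
clock: 10.35
eef_pos: [375.5, 307.2, 221.0]
eef_rot: [1.555, 1.025, 1.742]
wrist_force: [-0.5, -0.5, -3.1]
finger_gap: 59.7
```

Run:
```python
from h import *
dishpose(); dishto(125,150,45); dishto(108,131,45)
```

```text
t 10.35 tcp [375.5 307.2 221. ] box [-21.6 256.2 221. ] gap 59.7 F [-0.5 -0.5 -3.1] M [-0.45 -0.11  0.01] q [ 0.32  0.06  1.86  0.58  1.2  -0.08]
dish box [-21.4 245.9 188.7] xyz-eul [46.2 -0.4  0.3]
t 10.35 tcp [375.5 307.2 221. ] box [-21.6 256.2 221. ] gap 59.7 F [-0.5 -0.5 -3.1] M [-0.45 -0.11  0.01] q [ 0.32  0.06  1.86  0.58  1.2  -0.08]
shift cm [ -2.91 -12.29  -0.4 ] norm 12.6 turn [ 0.41  0.2  -1.2 ]
t 10.35 tcp [375.5 307.2 221. ] box [-21.6 256.2 221. ] gap 59.7 F [-0.5 -0.5 -3.1] M [-0.45 -0.11  0.01] q [ 0.32  0.06  1.86  0.58  1.2  -0.08]
shift cm [ -2.17 -14.73  -0.43] norm 14.9 turn [ 0.41  0.2  -1.2 ]
```

Run:
```python
from h import *
dishto(110,180,45)
```

```text
t 10.35 tcp [375.5 307.2 221. ] box [-21.6 256.2 221. ] gap 59.7 F [-0.5 -0.5 -3.1] M [-0.45 -0.11  0.01] q [ 0.32  0.06  1.86  0.58  1.2  -0.08]
shift cm [ -6.25 -12.02  -0.38] norm 13.6 turn [ 0.41  0.2  -1.2 ]
```

Request:
{"name": "jog_arm", "arguments": {
  "turn": [
    [0.2, 0.1, -0.6],
    [0.2, 0.1, -0.6],
    [0, 0, 0],
    [0, 0, 0],
    [0, 0, 0]
  ],
  "dp": [
    [-0.8, -1.5, -0.1],
    [-1.4, -2.8, -0.1],
    [-1.6, -3, -0.1],
    [-1.4, -2.7, -0.1],
    [-0.8, -1.7, 0]
  ],
  "gripper": [0.7, 0.7, 0.7, 0.7, 0.7]
}}

```text
clock: 10.98
eef_pos: [397.2, 170.4, 214.4]
eef_rot: [1.571, 1.057, 1.753]
wrist_force: [0.8, 0.6, -2.0]
finger_gap: 59.5
```

Run:
```python
from h import *
dishpose(); dishto(108,131,45); dishto(76,99,45)
overlay("side","pics/side7c.png",(60,300,200,440),2.5)
overlay("top","pics/top7c.png",(150,320,200,420),3.5)
```

```text
t 10.97 tcp [397.2 170.4 214.4] box [-25.  117.8 214.4] gap 59.5 F [ 0.8  0.6 -2. ] M [-0.37 -0.21  0.01] q [ 0.01  0.04  1.89  0.52  1.34 -0.33]
dish box [-25.1 106.5 182.4] xyz-eul [44.4  0.1  0.1]
t 10.97 tcp [397.2 170.4 214.4] box [-25.  117.8 214.4] gap 59.5 F [ 0.8  0.6 -2. ] M [-0.37 -0.21  0.01] q [ 0.01  0.04  1.89  0.52  1.34 -0.33]
shift cm [ 4.53 -2.42  0.  ] norm 5.1 turn [ 0.07 -0.15  0.58]
t 10.97 tcp [397.2 170.4 214.4] box [-25.  117.8 214.4] gap 59.5 F [ 0.8  0.6 -2. ] M [-0.37 -0.21  0.01] q [ 0.01  0.04  1.89  0.52  1.34 -0.33]
shift cm [ 5.74 -6.78  0.  ] norm 8.9 turn [ 0.07 -0.15  0.58]
```

View pics/side7c.png

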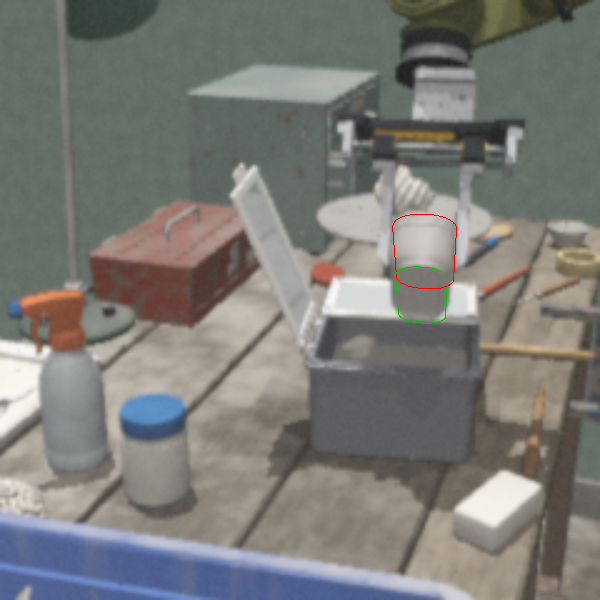

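View pics/top7c.png

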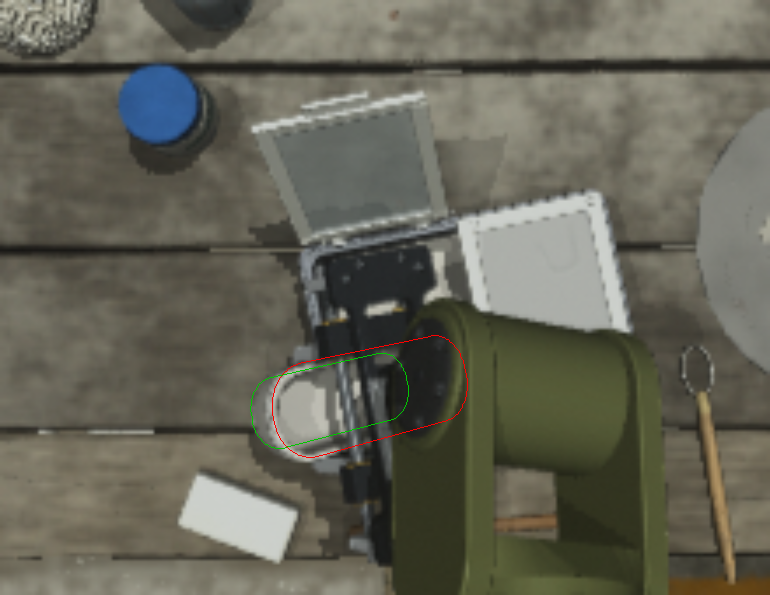

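Request:
{"name": "jog_arm", "arguments": {
  "turn": [
    [0, 0, 0.4],
    [0, 0, 0.2],
    [0, 0, 0],
    [0, 0, 0]
  ],
  "dp": [
    [1, -0.5, 0],
    [1.5, -0.8, 0],
    [1.3, -0.7, 0],
    [0.7, -0.4, 0]
  ],
  "gripper": [0.7, 0.7, 0.7, 0.7]
}}

```text
clock: 11.58
eef_pos: [396.4, 173.3, 159.5]
eef_rot: [1.573, 1.047, 1.756]
wrist_force: [0.4, 1.5, -2.3]
finger_gap: 59.7
```

Run:
```python
from h import *
dishpose(); dishto(76,99,45); dishto(64,91,43.5)
```

```text
t 11.57 tcp [396.4 173.3 159.5] box [-25.2 120.7 159.5] gap 59.7 F [ 0.4  1.5 -2.3] M [-0.36 -0.19 -0.01] q [ 0.01  0.11  1.95  0.55  1.23 -0.4 ]
dish box [-25.3 109.7 127.4] xyz-eul [45.   0.2  0.2]
t 11.57 tcp [396.4 173.3 159.5] box [-25.2 120.7 159.5] gap 59.7 F [ 0.4  1.5 -2.3] M [-0.36 -0.19 -0.01] q [ 0.01  0.11  1.95  0.55  1.23 -0.4 ]
shift cm [ 0.77 -4.34  0.02] norm 4.4 turn [ 0.08 -0.24  0.01]
t 11.57 tcp [396.4 173.3 159.5] box [-25.2 120.7 159.5] gap 59.7 F [ 0.4  1.5 -2.3] M [-0.36 -0.19 -0.01] q [ 0.01  0.11  1.95  0.55  1.23 -0.4 ]
shift cm [ 0.93 -5.72  0.02] norm 5.8 turn [ 0.07 -0.24 -1.49]
```

Request:
{"name": "jog_arm", "arguments": {
  "turn": [
    [0, -0.1, 0],
    [0, -0.1, 0],
    [0, 0, 0],
    [0, 0, 0],
    [0, 0, 0]
  ],
  "dp": [
    [0.1, -0.9, 0],
    [0.2, -1.2, 0],
    [0.2, -1.2, 0],
    [0.2, -0.8, 0],
    [0, 0, 0]
  ],
  "gripper": [0.7, 0.7, 0.7, 0.7, 0.7]
}}

```text
clock: 12.2
eef_pos: [402.8, 139.3, 130.9]
eef_rot: [1.567, 1.047, 1.749]
wrist_force: [-0.5, 0.0, -1.6]
finger_gap: 59.2
```

Run:
```python
from h import *
dishpose(); dishto(64,91,43.5); dishto(52,79,34.5)
overlay("side","pics/side8c.png",(100,260,280,440),3.7)
```

```text
t 12.2 tcp [402.8 139.3 130.9] box [-25.   86.2 130.9] gap 59.2 F [-0.5  0.  -1.6] M [-0.45 -0.23 -0.  ] q [-0.07  0.16  1.97  0.55  1.2  -0.51]
dish box [-25.1  75.1  98.7] xyz-eul [45.  -0.   0.1]
t 12.2 tcp [402.8 139.3 130.9] box [-25.   86.2 130.9] gap 59.2 F [-0.5  0.  -1.6] M [-0.45 -0.23 -0.  ] q [-0.07  0.16  1.97  0.55  1.2  -0.51]
shift cm [ 0.18 -1.29  0.01] norm 1.3 turn [ 0.05 -0.02 -1.48]
t 12.2 tcp [402.8 139.3 130.9] box [-25.   86.2 130.9] gap 59.2 F [-0.5  0.  -1.6] M [-0.45 -0.23 -0.  ] q [-0.07  0.16  1.97  0.55  1.2  -0.51]
shift cm [ 1.05 -2.63  0.  ] norm 2.8 turn [  0.03  -0.02 -10.48]
```

View pics/side8c.png

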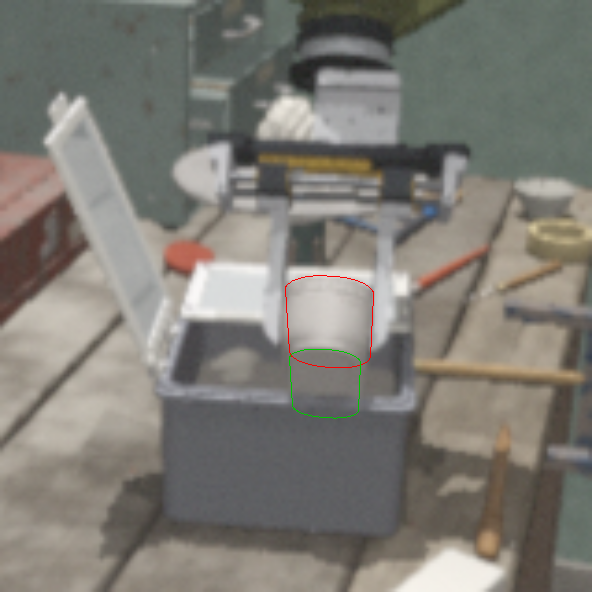

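```bash
cat >> h.py <<'E'
def chain(wps,x=-25):
    t,r=pickle.load(open("rel.pkl","rb")); s,R=st(); P=s['eef_pos']
    for y,z,al in wps:
        Rt=B@Rot.from_euler('x',al,degrees=True).as_matrix()@r.T; Pn=b2w([x,y,z])-Rt@t
        print((y,z,al),"dp",(R.T@(Pn-P)/10).round(2),"turn",np.degrees(Rot.from_matrix(R.T@Rt).as_rotvec()).round(1)); P,R=Pn,Rt
E
python3 - <<'E'
from h import *
chain([(64,91,43.5),(58,85,39),(52,79,34.5),(48,77,33),(44,75,31.5),(40,71,28.5),(38,69,26),(36,65,21.5),(34,63,19.5)])
E
```

```text
t 12.25 tcp [402.9 139.5 131.1] box [-25.   86.4 131.1] gap 59.8 F [ 0.1  1.2 -3. ] M [-0.42 -0.11 -0.05] q [-0.07  0.16  1.97  0.55  1.2  -0.5 ]
(64, 91, 43.5) dp [ 0.19 -1.32 -0.  ] turn [ 0.1 -0.  -1.5]
(58, 85, 39) dp [ 0.45 -0.65 -0.  ] turn [-0.  -0.  -4.5]
(52, 79, 34.5) dp [ 0.51 -0.63 -0.  ] turn [-0.  -0.  -4.5]
(48, 77, 33) dp [ 0.12 -0.39 -0.  ] turn [-0.  -0.  -1.5]
(44, 75, 31.5) dp [ 0.13 -0.38 -0.  ] turn [-0.  -0.  -1.5]
(40, 71, 28.5) dp [ 0.41 -0.38 -0.  ] turn [-0. -0. -3.]
(38, 69, 26) dp [ 0.26 -0.15 -0.  ] turn [-0.  -0.  -2.5]
(36, 65, 21.5) dp [ 0.56 -0.11 -0.  ] turn [-0.  -0.  -4.5]
(34, 63, 19.5) dp [ 0.27 -0.15 -0.  ] turn [-0. -0. -2.]
```

Request:
{"name": "jog_arm", "arguments": {
  "turn": [
    [0, 0, -0.8],
    [0, 0, -0.7],
    [0, 0, -2.3],
    [0, 0, -2.2],
    [0, 0, -2.3],
    [0, 0, -2.2],
    [0, 0, 0]
  ],
  "dp": [
    [0.1, -0.65, 0],
    [0.1, -0.65, 0],
    [0.22, -0.33, 0],
    [0.23, -0.32, 0],
    [0.25, -0.32, 0],
    [0.26, -0.31, 0],
    [0, 0, 0]
  ],
  "gripper": [0.7, 0.7, 0.7, 0.7, 0.7, 0.7, 0.7]
}}

```text
clock: 13.12
eef_pos: [406.6, 121.6, 108.2]
eef_rot: [1.557, 1.244, 1.741]
wrist_force: [-0.3, 0.0, -1.9]
finger_gap: 59.9
```

Run:
```python
from h import *
dishpose()
chain([(52,79,34.5),(48,77,33),(44,75,31.5),(40,71,28.5),(38,69,26),(36,65,21.5),(34,63,19.5)])
```

```text
t 13.12 tcp [406.6 121.6 108.2] box [-24.5  68.  108.2] gap 59.9 F [-0.3  0.  -1.9] M [-0.22 -0.12  0.01] q [-0.    0.16  1.98  0.37  1.09 -0.37]
dish box [-24.5  50.9  78.8] xyz-eul [33.7 -0.1  0.1]
t 13.12 tcp [406.6 121.6 108.2] box [-24.5  68.  108.2] gap 59.9 F [-0.3  0.  -1.9] M [-0.22 -0.12  0.01] q [-0.    0.16  1.98  0.37  1.09 -0.37]
(52, 79, 34.5) dp [-0.02  0.08 -0.04] turn [0.2 0.1 0.8]
(48, 77, 33) dp [ 0.12 -0.39 -0.  ] turn [-0.  -0.  -1.5]
(44, 75, 31.5) dp [ 0.13 -0.38 -0.  ] turn [-0.  -0.  -1.5]
(40, 71, 28.5) dp [ 0.41 -0.38 -0.  ] turn [-0. -0. -3.]
(38, 69, 26) dp [ 0.26 -0.15 -0.  ] turn [-0.  -0.  -2.5]
(36, 65, 21.5) dp [ 0.56 -0.11 -0.  ] turn [-0.  -0.  -4.5]
(34, 63, 19.5) dp [ 0.27 -0.15 -0.  ] turn [-0. -0. -2.]
```

Request:
{"name": "jog_arm", "arguments": {
  "turn": [
    [0.1, 0, -0.7],
    [0.1, 0, -1.5],
    [0, 0, -1.5],
    [0, 0, -1.5],
    [0, 0, -2.5],
    [0, 0, 0]
  ],
  "dp": [
    [0.1, -0.31, -0.04],
    [0.13, -0.38, 0],
    [0.2, -0.19, 0],
    [0.21, -0.19, 0],
    [0.26, -0.15, 0],
    [0, 0, 0]
  ],
  "gripper": [0.7, 0.7, 0.7, 0.7, 0.7, 0.7]
}}

```text
clock: 13.88
eef_pos: [408.0, 111.8, 95.3]
eef_rot: [1.551, 1.386, 1.731]
wrist_force: [-1.0, 0.1, -2.3]
finger_gap: 59.7
```

Run:
```python
from h import *
dishpose()
chain([(36,65,21.5),(34,63,19.5),(28,59,15),(18,51,7.5),(8,43,0)])
overlay("side","pics/side9c.png",(100,260,280,440),3.7)
```

```text
t 13.88 tcp [408.  111.8  95.3] box [-24.9  58.2  95.3] gap 59.7 F [-1.   0.1 -2.3] M [-0.13 -0.08 -0.  ] q [ 0.06  0.16  1.99  0.22  1.02 -0.23]
dish box [-24.9  37.1  68.6] xyz-eul [25.5 -0.1 -0.1]
t 13.88 tcp [408.  111.8  95.3] box [-24.9  58.2  95.3] gap 59.7 F [-1.   0.1 -2.3] M [-0.13 -0.08 -0.  ] q [ 0.06  0.16  1.99  0.22  1.02 -0.23]
(36, 65, 21.5) dp [ 0.52 -0.02 -0.01] turn [-0.1  0.1 -4. ]
(34, 63, 19.5) dp [ 0.27 -0.15 -0.  ] turn [-0. -0. -2.]
(28, 59, 15) dp [ 0.56 -0.46 -0.  ] turn [-0.  -0.  -4.5]
(18, 51, 7.5) dp [ 1.15 -0.73 -0.  ] turn [-0.  -0.  -7.5]
(8, 43, 0) dp [ 1.28 -0.62 -0.  ] turn [-0.  -0.  -7.5]
```

View pics/side9c.png

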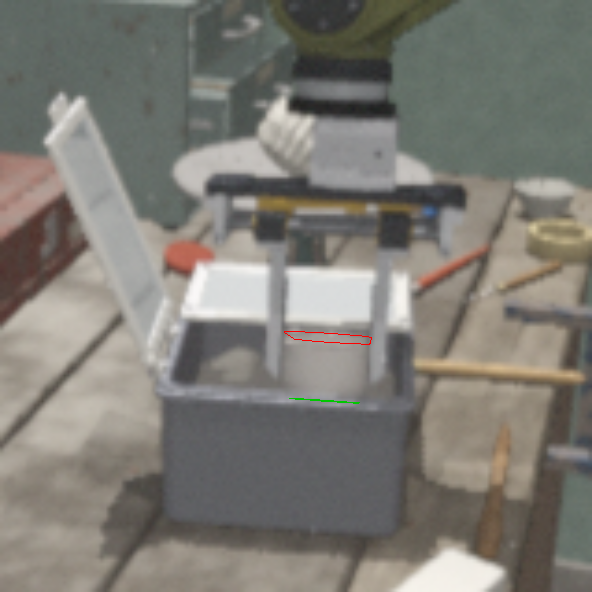

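Request:
{"name": "jog_arm", "arguments": {
  "turn": [
    [0, 0.1, -2],
    [0, 0, -2],
    [0, 0, -2],
    [0, 0, -2.2],
    [0, 0, -2.3],
    [0, 0, -3.7],
    [0, 0, -3.8],
    [0, 0, 0]
  ],
  "dp": [
    [0.26, -0.01, 0],
    [0.26, -0.01, 0],
    [0.27, -0.15, 0],
    [0.28, -0.23, 0],
    [0.28, -0.23, 0],
    [0.57, -0.36, 0],
    [0.58, -0.37, 0],
    [0, 0, 0]
  ],
  "gripper": [0.7, 0.7, 0.7, 0.7, 0.7, 0.7, 0.7, 0.7]
}}

```text
clock: 14.92
eef_pos: [410.7, 98.7, 69.8]
eef_rot: [-1.561, 1.438, -1.384]
wrist_force: [-0.5, 0.3, -1.4]
finger_gap: 59.9
```

Run:
```python
from h import *
dishpose()
chain([(8,43,0),(3,35,0),(3,30,0)])
overlay("side","pics/side10c.png",(100,260,280,440),3.7)
```

```text
t 14.93 tcp [410.7  98.7  69.8] box [-24.6  44.7  69.8] gap 59.9 F [-0.5  0.3 -1.4] M [ 0.17 -0.06 -0.03] q [ 0.23  0.21  2.   -0.16  0.95  0.15]
dish box [-24.8  16.4  51.1] xyz-eul [ 7.3  0.1 -0.2]
t 14.93 tcp [410.7  98.7  69.8] box [-24.6  44.7  69.8] gap 59.9 F [-0.5  0.3 -1.4] M [ 0.17 -0.06 -0.03] q [ 0.23  0.21  2.   -0.16  0.95  0.15]
(8, 43, 0) dp [ 1.26 -0.46 -0.03] turn [-0.3 -0.1 -7.3]
(3, 35, 0) dp [ 0.9  -0.28 -0.  ] turn [0. 0. 0.]
(3, 30, 0) dp [ 0.48  0.13 -0.  ] turn [0. 0. 0.]
```

View pics/side10c.png

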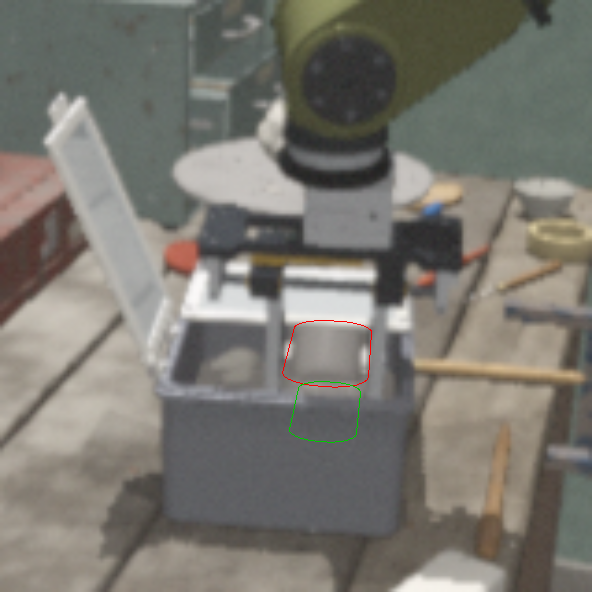

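Request:
{"name": "jog_arm", "arguments": {
  "turn": [
    [0, 0, -1.8],
    [0, 0, -1.8],
    [0, 0, -1.8],
    [0, 0, -1.9],
    [0, 0, 0],
    [0, 0, 0],
    [0, 0, 0]
  ],
  "dp": [
    [0.31, -0.12, 0],
    [0.32, -0.12, 0],
    [0.32, -0.11, 0],
    [0.32, -0.11, 0],
    [0.45, -0.14, 0],
    [0.45, -0.14, 0],
    [0, 0, 0]
  ],
  "gripper": [0.7, 0.7, 0.7, 0.7, 0.7, 0.7, 0.7]
}}

```text
clock: 15.85
eef_pos: [413.8, 86.0, 51.1]
eef_rot: [-1.562, 1.32, -1.39]
wrist_force: [-0.1, -0.6, -2.0]
finger_gap: 60.0
```

Run:
```python
from h import *
dishpose()
chain([(3,30,0)])
```

```text
t 15.85 tcp [413.8  86.   51.1] box [-23.9  31.7  51.1] gap 60.0 F [-0.1 -0.6 -2. ] M [ 0.3  -0.    0.04] q [ 0.28  0.26  2.   -0.31  0.93  0.3 ]
dish box [-24.2   1.3  35.8] xyz-eul [ 0.6  0.  -0.5]
t 15.85 tcp [413.8  86.   51.1] box [-23.9  31.7  51.1] gap 60.0 F [-0.1 -0.6 -2. ] M [ 0.3  -0.    0.04] q [ 0.28  0.26  2.   -0.31  0.93  0.3 ]
(3, 30, 0) dp [ 0.55  0.33 -0.11] turn [-0.5 -0.1 -0.6]
```

Request:
{"name": "jog_arm", "arguments": {
  "turn": [
    [-0.3, 0, -0.6],
    [-0.2, 0, 0],
    [0, 0, 0]
  ],
  "dp": [
    [0.23, 0.1, -0.1],
    [0.15, 0.04, 0],
    [0, 0, 0]
  ],
  "gripper": [0.7, 0.7, 0.7]
}}

```text
clock: 16.23
eef_pos: [412.7, 86.1, 46.9]
eef_rot: [-1.571, 1.309, -1.39]
wrist_force: [-0.2, 0.5, -0.9]
finger_gap: 60.2
```

Run:
```python
from h import *
dishpose()
```

```text
t 16.23 tcp [412.7  86.1  46.9] box [-24.9  32.1  46.9] gap 60.2 F [-0.2  0.5 -0.9] M [ 0.29 -0.04 -0.03] q [ 0.28  0.27  2.01 -0.33  0.92  0.31]
dish box [-25.    1.6  32. ] xyz-eul [-0.   0.1 -0. ]
```

Request:
{"name": "jog_arm", "arguments": {
  "turn": [
    [0, 0, 0],
    [0, 0, 0],
    [0, 0, 0]
  ],
  "dp": [
    [0.12, 0.03, 0],
    [0.1, 0.03, 0],
    [0, 0, 0]
  ],
  "gripper": [0.7, 0.7, 0.7]
}}

```text
clock: 16.6
eef_pos: [412.8, 86.3, 44.8]
eef_rot: [-1.57, 1.309, -1.389]
wrist_force: [-0.4, -0.4, -0.5]
finger_gap: 59.9
```

Run:
```python
from h import *
dishpose()
```

```text
t 16.6 tcp [412.8  86.3  44.8] box [-24.8  32.2  44.8] gap 59.9 F [-0.4 -0.4 -0.5] M [ 0.12 -0.02 -0.03] q [ 0.28  0.28  2.01 -0.33  0.91  0.31]
dish box [-24.9   1.7  29.9] xyz-eul [-0.   0.1 -0. ]
```

Request:
{"name": "jog_arm", "arguments": {
  "turn": [
    [0, 0, 0],
    [0, 0, 0]
  ],
  "dp": [
    [0.1, 0.03, 0],
    [0, 0, 0]
  ],
  "gripper": [0.7, 0.7]
}}

```text
clock: 16.85
eef_pos: [412.9, 86.4, 45.0]
eef_rot: [-1.568, 1.309, -1.387]
wrist_force: [-0.0, 0.8, -1.9]
finger_gap: 59.6
```

Run:
```python
from h import *
dishpose()
```

```text
t 16.85 tcp [412.9  86.4  45. ] box [-24.6  32.2  45. ] gap 59.6 F [-0.   0.8 -1.9] M [ 0.23 -0.05  0.01] q [ 0.28  0.28  2.01 -0.33  0.91  0.32]
dish box [-24.7   1.7  30.1] xyz-eul [-0.1  0.1 -0. ]
```

Request:
{"name": "jog_arm", "arguments": {
  "turn": [
    [0, 0, 0],
    [0, 0, 0],
    [0, 0, 0]
  ],
  "dp": [
    [0.12, 0.03, 0],
    [0, 0, 0],
    [0, 0, 0]
  ],
  "gripper": [0.7, 0.7, 0.7]
}}

```text
clock: 17.23
eef_pos: [413.2, 86.4, 44.8]
eef_rot: [-1.566, 1.308, -1.385]
wrist_force: [0.0, 1.1, -0.5]
finger_gap: 59.6
```

Run:
```python
from h import *
dishpose()
for i in range(3): camera("side"); st()
```

```text
t 17.23 tcp [413.2  86.4  44.8] box [-24.4  32.3  44.8] gap 59.6 F [ 0.   1.1 -0.5] M [ 0.27 -0.07 -0.05] q [ 0.29  0.28  2.01 -0.33  0.91  0.32]
dish box [-24.5   1.7  29.9] xyz-eul [-0.1  0.1 -0.1]
t 17.27 tcp [413.2  86.4  44.8] box [-24.4  32.3  44.8] gap 59.7 F [-0.4 -0.4  0.9] M [0.25 0.04 0.01] q [ 0.29  0.28  2.01 -0.33  0.91  0.32]
t 17.32 tcp [413.2  86.4  44.8] box [-24.4  32.3  44.8] gap 59.8 F [-0.5 -0.3 -0.1] M [ 0.27 -0.04  0.03] q [ 0.29  0.28  2.01 -0.33  0.91  0.32]
t 17.38 tcp [413.1  86.4  44.8] box [-24.4  32.3  44.8] gap 59.5 F [-0.4  0.6 -0.9] M [ 0.3  -0.03  0.01] q [ 0.29  0.28  2.01 -0.33  0.91  0.32]
```

Request:
{"name": "jog_arm", "arguments": {
  "turn": [
    [0, 0, 0],
    [0, 0, 0],
    [0, 0, 0],
    [0, 0, 0]
  ],
  "dp": [
    [0, 0, 0],
    [0, 0, 0],
    [0, 0, 0],
    [0, 0, 0]
  ],
  "gripper": [0.32, 0.28, 0.25, 0.25]
}}

```text
clock: 17.88
eef_pos: [413.3, 86.4, 44.8]
eef_rot: [-1.565, 1.308, -1.385]
wrist_force: [-0.5, 0.1, 0.1]
finger_gap: 70.6
```

Run:
```python
from h import *
st()
overlay("side","pics/side11c.png",(100,260,280,440),3.7)
```

```text
t 17.88 tcp [413.3  86.4  44.8] box [-24.3  32.2  44.8] gap 70.6 F [-0.5  0.1  0.1] M [ 0.09 -0.03 -0.02] q [ 0.29  0.28  2.01 -0.33  0.91  0.32]
```

View pics/side11c.png

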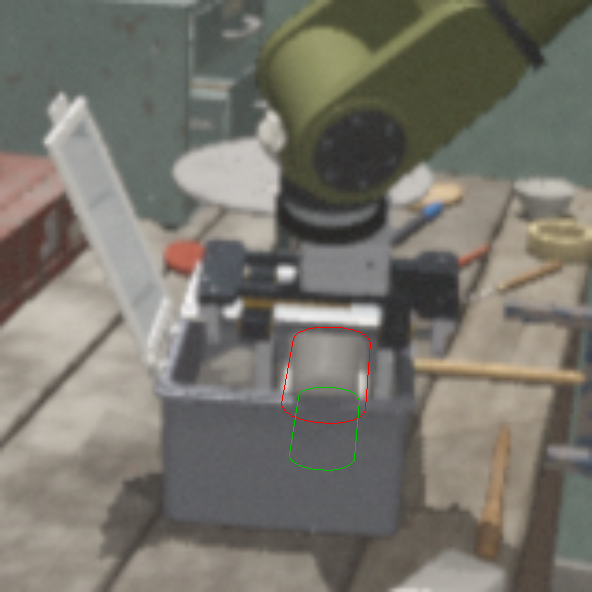

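Request:
{"name": "jog_arm", "arguments": {
  "turn": [
    [0, 0, 0],
    [0, 0, 0],
    [0, 0, 0],
    [0, 0, 0],
    [0, 0, 0],
    [0, 0, 0]
  ],
  "dp": [
    [-1, 0, 0],
    [-2, 0, 0],
    [-4, 0, 0],
    [-5, 0, 0],
    [-5, 0, 0],
    [-5, 0, 0]
  ],
  "gripper": [0.25, 0.25, 0.25, 0.25, 0.25, 0.25]
}}

```text
clock: 18.68
eef_pos: [400.5, 143.9, 264.4]
eef_rot: [-1.584, 1.309, -1.403]
wrist_force: [0.6, 1.1, -0.4]
finger_gap: 70.4
```

Run:
```python
from h import *
st()
for n in("side","top"):
    p,d=camera(n); 
    q=p[100:260,260:440] if n=="side" else p[180:300,270:400]
    np.save(f"{n}12.npy",d)
    cv2.imwrite(f"pics/{n}12c.png",cv2.resize(q[:,:,::-1],None,fx=3.7 if n=="side" else 4.5,fy=3.7 if n=="side" else 4.5))
```

```text
t 18.68 tcp [400.5 143.9 264.4] box [-26.5  91.1 264.4] gap 70.4 F [ 0.6  1.1 -0.4] M [ 0.07 -0.02 -0.  ] q [ 0.42  0.02  1.73 -0.26  1.46  0.27]
```

View pics/side12c.png

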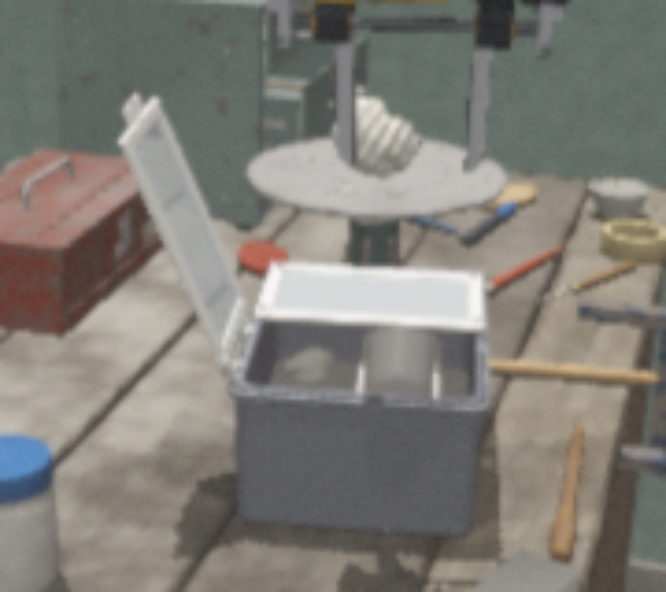

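View pics/top12c.png

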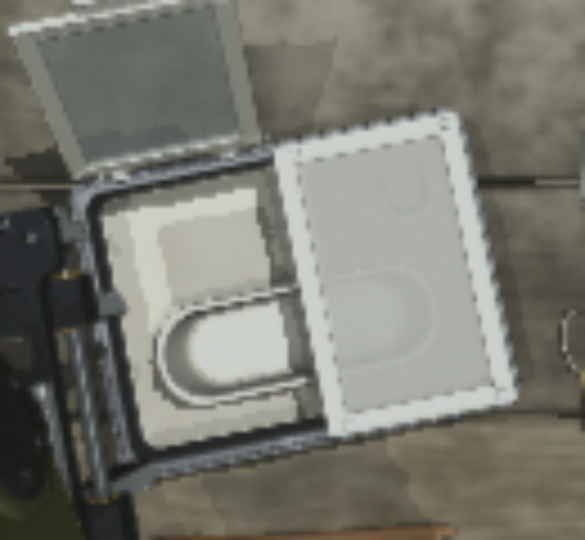

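Run:
```python
from h import *
C=cloud("top",np.load("top12.npy")).reshape(-1,3); L=(C-O)@B
P=L[(L[:,0]>95)&(L[:,1]>0)&(L[:,1]<115)&(L[:,2]>110)&(L[:,2]<320)]
print(len(P),P.min(0),P.max(0)); r=np.hypot(P[:,0]-92,P[:,2]-114);k=r>100
print("theta",np.median(np.arctan2(P[k,2]-114,-(P[k,0]-92))))
# dish floor/rim level
for lo,hi in((28,45),(70,84)):
    Q=L[(abs(L[:,0]+25)<32)&(L[:,1]>0)&(L[:,1]<90)&(L[:,2]>lo)&(L[:,2]<hi)]
    A=np.c_[Q[:,:2],np.ones(len(Q))]; print(len(Q),Q.mean(0).round(1),np.linalg.lstsq(A,Q[:,2],rcond=None)[0],Q.max(0).round(1),Q.min(0).round(1))
ex=B[:,0]; R1=np.c_[[0,0,-1],np.cross(ex,[0,0,-1]),ex]
to(b2w([0,60,385]),R1)
```

```text
1637 [ 95.01824018   2.87618072 133.96439788] [165.21538582 114.99009263 292.39944213]
theta 1.933123341277803
479 [-24.3  37.4  38.7] [-0.07097702 -0.04164031 38.48818085] [ 6.9 90.  44.8] [-56.5   0.1  28. ]
153 [-26.6  53.8  75.2] [-1.10922779e-02 -9.87073181e-03  7.54445113e+01] [ 4.3 88.2 81. ] [-56.3   1.9  70. ]
t 18.77 tcp [402.1 145.  267.4] box [-24.7  91.8 267.4] gap 70.6 F [ 0.7  0.4 -0.4] M [ 0.14 -0.1   0.03] q [ 0.42  0.02  1.72 -0.26  1.46  0.27]
shift cm [-10.54  -6.1    2.52] norm 12.4 turn [-0.07  0.24 14.91]
```

Request:
{"name": "jog_arm", "arguments": {
  "turn": [
    [0, 0, 5],
    [0, 0, 5],
    [0, 0, 5],
    [0, 0, 0]
  ],
  "dp": [
    [-3.5, -2, 0.5],
    [-3.5, -2, 0.8],
    [-3.5, -1, 0.8],
    [-1, -1, 0.5]
  ],
  "gripper": [1, 1, 1, 1]
}}

```text
clock: 19.27
eef_pos: [433.8, 108.7, 392.9]
eef_rot: [1.177, 1.561, 1.362]
wrist_force: [-0.2, -0.1, -0.9]
finger_gap: 33.9
```

Run:
```python
from h import *
ex=B[:,0]; R1=np.c_[[0,0,-1],np.cross(ex,[0,0,-1]),ex]
to(b2w([218,57,385]),R1)
```

```text
t 19.27 tcp [433.8 108.7 392.9] box [-1.000e-01  5.050e+01  3.929e+02] gap 33.9 F [-0.2 -0.1 -0.9] M [-0.07 -0.12  0.03] q [ 0.16 -0.01  1.45  0.01  1.7  -0.03]
shift cm [ 0.88  0.56 21.81] norm 21.8 turn [ 0.22  0.22 -0.52]
```

Request:
{"name": "jog_arm", "arguments": {
  "turn": [
    [0, 0, 0],
    [0, 0, 0],
    [0, 0, 0],
    [0, 0, 0],
    [0, 0, 0],
    [0, 0, 0]
  ],
  "dp": [
    [0, 0.1, 2.5],
    [0, 0.1, 4],
    [0, 0.1, 4.5],
    [0, 0.1, 4.5],
    [0, 0.1, 4],
    [0, 0.1, 2.3]
  ],
  "gripper": [1, 1, 1, 1, 1, 1]
}}

```text
clock: 20.02
eef_pos: [651.9, 155.2, 387.2]
eef_rot: [3.099, 1.567, -3.001]
wrist_force: [-1.2, -0.1, 0.0]
finger_gap: 0.3
```

Run:
```python
from h import *
ex=B[:,0]; R1=np.c_[[0,0,-1],np.cross(ex,[0,0,-1]),ex]
to(b2w([218,57,255]),R1)
```

```text
t 20.02 tcp [651.9 155.2 387.2] box [222.8  56.8 387.2] gap 0.3 F [-1.2 -0.1  0. ] M [-0.04 -0.11  0.  ] q [ 0.18  0.57  0.74  0.    1.84 -0.  ]
shift cm [13.23  0.02 -0.43] norm 13.2 turn [ 0.13 -0.22 -0.01]
```

Request:
{"name": "jog_arm", "arguments": {
  "turn": [
    [0, 0, 0],
    [0, 0, 0],
    [0, 0, 0],
    [0, 0, 0],
    [0, 0, 0]
  ],
  "dp": [
    [2.5, 0, 0],
    [4, 0, 0],
    [4, 0, 0],
    [2.5, 0, 0],
    [0, 0, 0]
  ],
  "gripper": [1, 1, 1, 1, 1]
}}

```text
clock: 20.65
eef_pos: [650.3, 155.9, 243.6]
eef_rot: [-2.749, 1.552, -2.563]
wrist_force: [-0.7, -0.0, 0.7]
finger_gap: 0.2
```

Run:
```python
from h import *
st()
for n in("side",):
    p,d=camera(n); 
    q=p[80:240,240:420]
    cv2.imwrite(f"pics/{n}13c.png",cv2.resize(q[:,:,::-1],None,fx=3.7,fy=3.7))
```

```text
t 20.65 tcp [650.3 155.9 243.6] box [221.4  57.8 243.6] gap 0.2 F [-0.7 -0.   0.7] M [-0.02 -0.13  0.01] q [ 0.18  0.57  1.06 -0.01  1.53 -0.  ]
```

View pics/side13c.png

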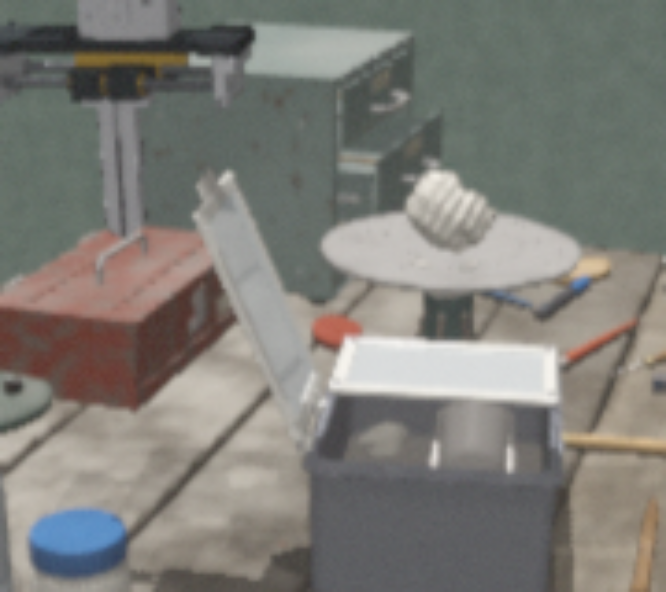

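Request:
{"name": "jog_arm", "arguments": {
  "turn": [
    [0, 0, 0],
    [0, 0, 0],
    [0, 0, 0],
    [0, 0, 0],
    [0, 0, 0],
    [0, 0, 0],
    [0, 0, 0]
  ],
  "dp": [
    [-0.3, 0, -2],
    [-0.3, 0, -2],
    [0, 0, -1.5],
    [0, 0, -1.5],
    [0, 0, -1.5],
    [0, 0, -1.5],
    [0, 0, -1.5]
  ],
  "gripper": [1, 1, 1, 1, 1, 1, 1]
}}

```text
clock: 21.58
eef_pos: [537.6, 135.1, 262.3]
eef_rot: [-1.624, 1.559, -1.436]
wrist_force: [0.9, 0.5, -0.4]
finger_gap: 0.1
```

Run:
```python
from h import *
ex=B[:,0]; R1=np.c_[[0,0,-1],np.cross(ex,[0,0,-1]),ex]
for th in (1.57,1.3,1.0,.7,.4,.2,.05,0):
    print(th, [round(92-160*np.cos(th)+12.5*np.sin(th),0),round(114+160*np.sin(th),0)])
to(b2w([105,57,255]),R1)
```

```text
1.57 [np.float64(104.0), np.float64(274.0)]
1.3 [np.float64(61.0), np.float64(268.0)]
1.0 [np.float64(16.0), np.float64(249.0)]
0.7 [np.float64(-22.0), np.float64(217.0)]
0.4 [np.float64(-51.0), np.float64(176.0)]
0.2 [np.float64(-62.0), np.float64(146.0)]
0.05 [np.float64(-67.0), np.float64(122.0)]
0 [np.float64(-68.0), np.float64(114.0)]
t 21.57 tcp [537.6 135.1 262.3] box [106.7  57.6 262.3] gap 0.1 F [ 0.9  0.5 -0.4] M [-0.01 -0.2   0.07] q [ 0.19  0.27  1.42 -0.01  1.45  0.  ]
shift cm [ 0.73 -0.06 -0.17] norm 0.8 turn [ 0.32 -0.03  0.66]
```

Request:
{"name": "jog_arm", "arguments": {
  "turn": [
    [0, 0, 0],
    [0, 0, 0],
    [0, 0, 0],
    [0, 0, 0],
    [0, 0, 0],
    [0, 0, 0],
    [0, 0, 0],
    [0, 0, 0]
  ],
  "dp": [
    [0, 0, -2.2],
    [0, 0, -2.2],
    [0.3, 0, -1.6],
    [0.5, 0, -1.5],
    [0.7, 0, -1.4],
    [0.9, 0, -1.4],
    [1.1, 0, -1.2],
    [1.2, 0, -1.1]
  ],
  "gripper": [1, 1, 1, 1, 1, 1, 1, 1]
}}

```text
clock: 22.58
eef_pos: [414.5, 111.1, 225.9]
eef_rot: [-0.674, 1.544, -0.485]
wrist_force: [0.5, 1.4, 0.6]
finger_gap: 0.7
```

Run:
```python
from h import *
st()
for n in("side",):
    p,d=camera(n); 
    q=p[80:240,240:420]
    cv2.imwrite(f"pics/{n}14c.png",cv2.resize(q[:,:,::-1],None,fx=3.7,fy=3.7))
```

```text
t 22.57 tcp [414.5 111.1 225.9] box [-18.7  56.3 225.9] gap 0.7 F [0.5 1.4 0.6] M [-0.01 -0.14 -0.  ] q [ 0.19 -0.    1.82 -0.02  1.3   0.  ]
```

View pics/side14c.png

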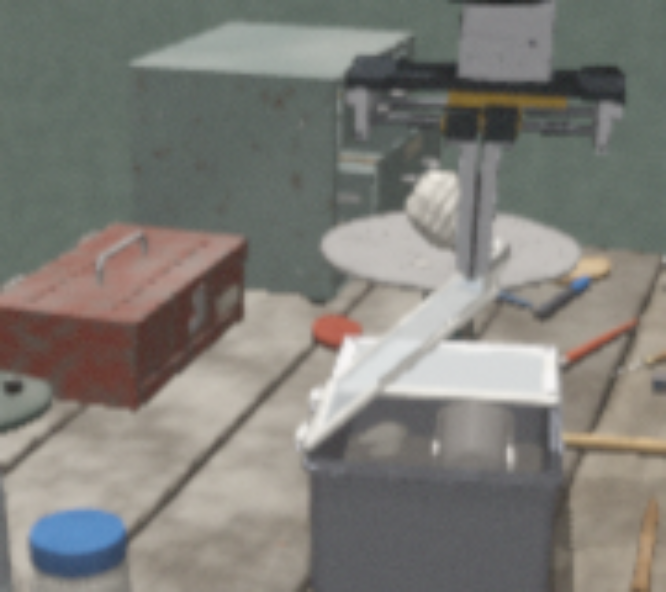

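Request:
{"name": "jog_arm", "arguments": {
  "turn": [
    [0, 0, 0],
    [0, 0, 0],
    [0, 0, 0],
    [0, 0, 0],
    [0, 0, 0],
    [0, 0, 0],
    [0, 0, 0]
  ],
  "dp": [
    [1.2, 0, -1],
    [1.3, 0, -0.9],
    [1.3, 0, -0.7],
    [1.3, 0, -0.6],
    [1.2, 0, -0.5],
    [1.2, 0, -0.4],
    [1, 0, -0.3]
  ],
  "gripper": [1, 1, 1, 1, 1, 1, 1]
}}

```text
clock: 23.5
eef_pos: [372.4, 101.5, 137.7]
eef_rot: [-0.616, 1.54, -0.426]
wrist_force: [-0.1, 0.6, -0.1]
finger_gap: 0.6
```

Run:
```python
from h import *
st()
```

```text
t 23.5 tcp [372.4 101.5 137.7] box [-61.8  54.4 137.7] gap 0.6 F [-0.1  0.6 -0.1] M [ 0.01 -0.14 -0.07] q [ 0.18 -0.01  2.04 -0.02  1.08  0.  ]
```

Request:
{"name": "jog_arm", "arguments": {
  "turn": [
    [0, 0, 0],
    [0, 0, 0],
    [0, 0, 0],
    [0, 0, 0],
    [0, 0, 0]
  ],
  "dp": [
    [0.7, 0, -0.2],
    [0.6, 0, -0.2],
    [0.5, 0, 0],
    [0.4, 0, 0],
    [0, 0, 0]
  ],
  "gripper": [1, 1, 1, 1, 1]
}}

```text
clock: 24.12
eef_pos: [369.0, 100.3, 114.1]
eef_rot: [-0.626, 1.541, -0.436]
wrist_force: [-4.7, -0.8, 6.4]
finger_gap: 0.3
```

Run:
```python
from h import *
st()
```

```text
t 24.12 tcp [369.  100.3 114.1] box [-65.4  53.9 114.1] gap 0.3 F [-4.7 -0.8  6.4] M [-0.12  0.62  0.04] q [ 0.18  0.02  2.08 -0.02  1.02  0.  ]
```

Request:
{"name": "jog_arm", "arguments": {
  "turn": [
    [0, 0, 0],
    [0, 0, 0]
  ],
  "dp": [
    [0.2, 0, 0],
    [0, 0, 0]
  ],
  "gripper": [1, 1]
}}

```text
clock: 24.38
eef_pos: [369.0, 100.4, 114.0]
eef_rot: [-0.634, 1.541, -0.445]
wrist_force: [-6.6, -1.3, 10.0]
finger_gap: 0.4
```

Request:
{"name": "jog_arm", "arguments": {
  "turn": [
    [0, 0, 0],
    [0, 0, 0],
    [0, 0, 0],
    [0, 0, 0],
    [0, 0, 0],
    [0, 0, 0],
    [0, 0, 0],
    [0, 0, 0]
  ],
  "dp": [
    [-1, 0, 0],
    [-3, 0, 0],
    [-4, 0, 0],
    [-5, 0, 0],
    [-5, 3, 0],
    [0, 5, 0],
    [0, 5, 0],
    [0, 5, 0]
  ],
  "gripper": [1, 1, 1, 1, 1, 1, 1, 1]
}}

```text
clock: 25.38
eef_pos: [330.0, 282.8, 300.7]
eef_rot: [-0.471, 1.537, -0.287]
wrist_force: [1.3, 0.8, 0.0]
finger_gap: 0.1
```

Run:
```python
from h import *
st()
for n in("side","top"):
    p,d=camera(n); cv2.imwrite(f"pics/{n}15.png",p[:,:,::-1])
    q=p[80:270,200:420] if n=="side" else p[120:300,180:400]
    np.save(f"{n}15.npy",d)
    cv2.imwrite(f"pics/{n}15c.png",cv2.resize(q[:,:,::-1],None,fx=3.1,fy=3.1))
    C=cloud(n,d).reshape(-1,3); C=C[d.ravel()>0]; L=(C-O)@B
    P=L[(abs(L[:,0])<95)&(L[:,1]>8)&(L[:,1]<106)&(L[:,2]>95)&(L[:,2]<150)]
    A=np.c_[P[:,:2],np.ones(len(P))]; print(n,len(P),P.mean(0).round(1),np.linalg.lstsq(A,P[:,2],rcond=None)[0].round(4))
    Q=L[(abs(L[:,0])<85)&(L[:,1]<-10)&(L[:,1]>-110)&(L[:,2]>95)&(L[:,2]<150)]; print("fixed",len(Q),Q.mean(0).round(1))
```

```text
t 25.38 tcp [330.  282.8 300.7] box [-70.7 240.4 300.7] gap 0.1 F [1.3 0.8 0. ] M [ 0.01 -0.09 -0.06] q [ 0.64 -0.04  1.68 -0.03  1.48  0.46]
side 1070 [  1.3  57.3 113.1] [ 3.400000e-03 -4.000000e-03  1.132785e+02]
fixed 738 [ -0.  -60.5 113. ]
top 2641 [ -0.5  57.  113.1] [ 2.000000e-03 -1.200000e-03  1.131532e+02]
fixed 2489 [ -0.6 -60.  113.2]
```

View pics/side15c.png

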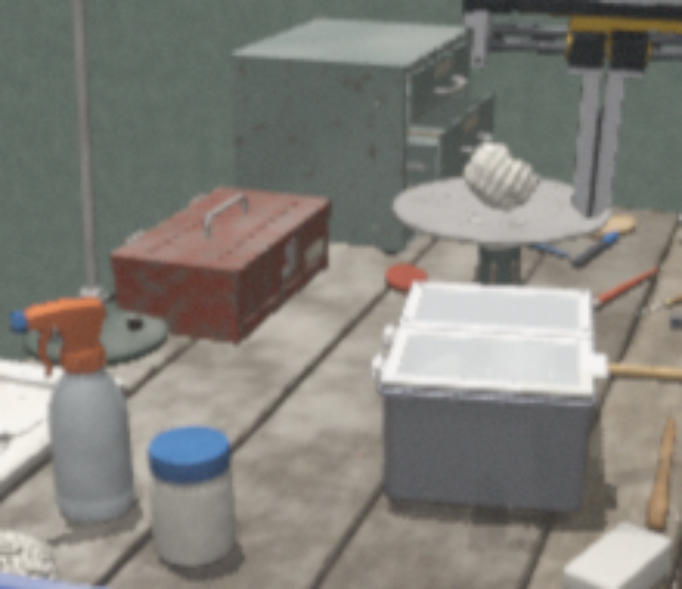

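View pics/top15c.png

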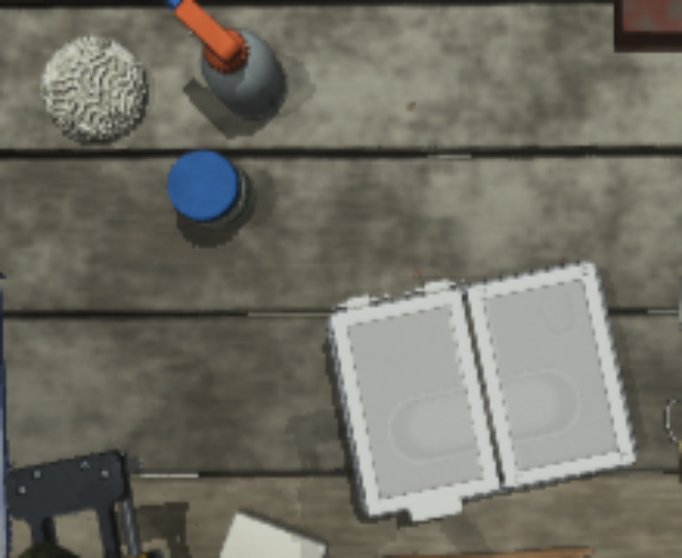

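Request:
{"name": "jog_arm", "arguments": {
  "turn": [
    [0, 0, 0],
    [0, 0, 0]
  ],
  "dp": [
    [0, 0, 0],
    [0, 0, 0]
  ],
  "gripper": [1, 1]
}}

```text
clock: 25.72
eef_pos: [329.5, 283.6, 300.2]
eef_rot: [-0.503, 1.538, -0.315]
wrist_force: [-0.0, 0.8, -0.1]
finger_gap: 0.4
```

```bash
python3 -c "
from cell import order; print(order.sign_off())"
```

```text
the job is handed in; nothing more can be done
None
```

The long dish is in the damp box, standing level and right way up on the plaster bed, and the flap is shut. I handed the job in at about 26 s on the robot's clock.

I swung the flap back to about 1.93 rad and gripped the dish at the end away from the slip jar. I tipped it 45 degrees end first under the fixed half, levelled it and let go with its middle at about x = -25, y = 2 of the box. Then I pulled the flap over and pressed it down with about 10 N.

**Last checks:**
- **Dish:** the depth image, taken after letting go and before shutting the flap, put the rim at z about 75 mm (76 expected) with no measurable tilt. A depth fit on the dish floor came out noisy with a small tilt, so I went by the rim. The last picture shows the dish through the panes where I left it.
- **Flap:** both cameras put it level at z about 113 mm, the same as the fixed half of the lid.
- **Other objects:** I judged these by eye from the pictures, not by measuring. The cuff, jar, sprayer and bud look unmoved, and the cuff shows only faintly through the pane.
- **Robot:** it stood clear and still, and the wrist force read about zero.

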